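# Clear the hatch handles off the brass bar and feed it into the saw

## Task

The brass bar in the trough of the beech stand is wanted at the saw: stand the three hatch handles that arch over it upright on the grey felt mat, leaving the fourth handle where it is. Then lay the bar on the rails of the blue cut-off saw and feed it endwise through the guide tube until its end meets the length stop. Finally put each of the three handles back upright where it stood, in its own groove, and disturb neither the shackle nor the cheek plate.

Things in the scene. Friction and masses are not known exactly. Their poses are not given: they have to be found in the camera images.
- stand: Beech stand, fixed, 164 (x) x 268 (y) x 38 high; origin: centre of underside. Grooves along x at y = -90, -30, 30, 90: 44 wide, floor 26 high, cut in two rails (|x| 38 to 80) under the handles' feet. Trough between rails: 76 wide, y -124 to 48, closed ends, floor 12 high; 3 mm strips at x = +-10 keep the bar. The bar lies under the handles at y = -90, -30, 30; the one at 90 is not in the way.
- handle_brass: Brass bow handle, grip plain polished brass, upright in one of the stand's grooves (which one varies). Arch 142 long (along its x), 28 wide, 91 high; feet 28 square, 8 thick, centred at x = -57 and +57; round level grip along x, 18 in diameter, 84 long, its centre 82 above the origin. Origin: underside, midway between the feet; z up; both ends alike. 0.4 kg.
- handle_black: Brass bow handle, grip a black rubber sleeve, upright in one of the stand's grooves (which one varies). Arch 142 long (along its x), 28 wide, 91 high; feet 28 square, 8 thick, centred at x = -57 and +57; round level grip along x, 18 in diameter, 84 long, its centre 82 above the origin. Origin: underside, midway between the feet; z up; both ends alike. 0.4 kg.
- handle_red: Brass bow handle, grip a red sleeve, upright in one of the stand's grooves (which one varies). Arch 142 long (along its x), 28 wide, 91 high; feet 28 square, 8 thick, centred at x = -57 and +57; round level grip along x, 18 in diameter, 84 long, its centre 82 above the origin. Origin: underside, midway between the feet; z up; both ends alike. 0.4 kg.
- handle_green: Brass bow handle, grip a green sleeve, upright in one of the stand's grooves (which one varies). Arch 142 long (along its x), 28 wide, 91 high; feet 28 square, 8 thick, centred at x = -57 and +57; round level grip along x, 18 in diameter, 84 long, its centre 82 above the origin. Origin: underside, midway between the feet; z up; both ends alike. 0.4 kg.
- bar: Round solid brass bar, 20 in diameter, 160 long, rounded ends, 0.42 kg. Origin: mid-length on its axis; x along the bar, both ends alike. Starts lying along the stand's trough (along the stand's y), its axis 22 above the counter.
- mat: grey felt mat lying on the counter, fixed, 240 (x) x 200 (y) x 4 thick. Origin: centre of its underside. The side area for the handles.
- saw: Blue cut-off saw, fixed, base 360 x 110. Origin: on the counter below the guide tube's mouth; feed along +x. Two round rails, x -183 to -6, y = +-7, 8 in diameter, tops 37 high: the bar nests on them, axis at y 0, 45 high. Tube: x 0 to 50, bore 30, axis 49 high, flared mouth 42 wide, outside up to 52. Stop face at x = 72 (bar origin then at -8). Guard and motor to 175 high from x = 55.
- shackle: nickel bow shackle lying flat, about 85 x 60 x 18, loose. Origin: about its middle, on the counter. Not to be disturbed.
- cheek_plate: oval bronze block cheek plate lying flat, 144 x 74 x 11, loose. Origin: its centre, on the counter. Not to be disturbed.
Not all that is in view belongs to the job. What is shaped like the handle_red but pink or turquoise is not meant.

How it is judged:
On the way, in this order (a step that is already met when the one before it is completed fails the run):
1. the three handles that arched over the bar stand upright on the mat ((((x of handle_black in the frame of mat between -0.11 and 0.11 m and y of handle_black in the frame of mat between -0.095 and 0.095 m and z of handle_black in the frame of mat below 0.015 m and angle between handle_black's own z axis and vertical below 0.2 rad) and (x of handle_red in the frame of mat between -0.11 and 0.11 m and y of handle_red in the frame of mat between -0.095 and 0.095 m and z of handle_red in the frame of mat below 0.015 m and angle between handle_red's own z axis and vertical below 0.2 rad) and (x of handle_green in the frame of mat between -0.11 and 0.11 m and y of handle_green in the frame of mat between -0.095 and 0.095 m and z of handle_green in the frame of mat below 0.015 m and angle between handle_green's own z axis and vertical below 0.2 rad)) or ((x of handle_brass in the frame of mat between -0.11 and 0.11 m and y of handle_brass in the frame of mat between -0.095 and 0.095 m and z of handle_brass in the frame of mat below 0.015 m and angle between handle_brass's own z axis and vertical below 0.2 rad) and (x of handle_red in the frame of mat between -0.11 and 0.11 m and y of handle_red in the frame of mat between -0.095 and 0.095 m and z of handle_red in the frame of mat below 0.015 m and angle between handle_red's own z axis and vertical below 0.2 rad) and (x of handle_green in the frame of mat between -0.11 and 0.11 m and y of handle_green in the frame of mat between -0.095 and 0.095 m and z of handle_green in the frame of mat below 0.015 m and angle between handle_green's own z axis and vertical below 0.2 rad)) or ((x of handle_brass in the frame of mat between -0.11 and 0.11 m and y of handle_brass in the frame of mat between -0.095 and 0.095 m and z of handle_brass in the frame of mat below 0.015 m and angle between handle_brass's own z axis and vertical below 0.2 rad) and (x of handle_black in the frame of mat between -0.11 and 0.11 m and y of handle_black in the frame of mat between -0.095 and 0.095 m and z of handle_black in the frame of mat below 0.015 m and angle between handle_black's own z axis and vertical below 0.2 rad) and (x of handle_green in the frame of mat between -0.11 and 0.11 m and y of handle_green in the frame of mat between -0.095 and 0.095 m and z of handle_green in the frame of mat below 0.015 m and angle between handle_green's own z axis and vertical below 0.2 rad)) or ((x of handle_brass in the frame of mat between -0.11 and 0.11 m and y of handle_brass in the frame of mat between -0.095 and 0.095 m and z of handle_brass in the frame of mat below 0.015 m and angle between handle_brass's own z axis and vertical below 0.2 rad) and (x of handle_black in the frame of mat between -0.11 and 0.11 m and y of handle_black in the frame of mat between -0.095 and 0.095 m and z of handle_black in the frame of mat below 0.015 m and angle between handle_black's own z axis and vertical below 0.2 rad) and (x of handle_red in the frame of mat between -0.11 and 0.11 m and y of handle_red in the frame of mat between -0.095 and 0.095 m and z of handle_red in the frame of mat below 0.015 m and angle between handle_red's own z axis and vertical below 0.2 rad)))), for 0.2 s.
2. the bar lies on the saw's rails, through the guide tube, its end at the length stop (x of bar in the frame of saw between -0.016 and 0.004 m and y of bar in the frame of saw between -0.006 and 0.006 m and z of bar in the frame of saw between 0.038 and 0.052 m and angle between the x axis of bar and the x axis of saw, either way round below 0.08 rad), for 0.2 s.
At the end, for the whole second after the job is handed in: the bar is on the rails and through the guide tube, its end within 8 mm of the length stop, in line within 6 mm and 0.08 rad; every handle is upright (0.1 rad), within 15 mm of where it stood at the start and lengthwise in its groove (0.2 rad), all at rest (all of step 2 and linear speed of each of bar, handle_brass, handle_black, handle_red, handle_green below 0.02 m/s and distance of each of handle_brass, handle_black, handle_red, handle_green from where it was at the start of the episode below 0.015 m and angle between each of handle_brass, handle_black, handle_red, handle_green's own z axis and vertical below 0.1 rad and angle between the x axis of each of handle_brass, handle_black, handle_red, handle_green and the x axis of stand, either way round below 0.2 rad); the robot touches nothing.
It fails at once if the handle in the groove that has no bar under it is taken out or knocked over (not ((y of handle_brass in the frame of stand between 0.072 and 0.108 m and x of handle_brass in the frame of stand between -0.025 and 0.025 m and z of handle_brass in the frame of stand below 0.036 m and angle between handle_brass's own z axis and vertical below 0.2 rad) or (y of handle_black in the frame of stand between 0.072 and 0.108 m and x of handle_black in the frame of stand between -0.025 and 0.025 m and z of handle_black in the frame of stand below 0.036 m and angle between handle_black's own z axis and vertical below 0.2 rad) or (y of handle_red in the frame of stand between 0.072 and 0.108 m and x of handle_red in the frame of stand between -0.025 and 0.025 m and z of handle_red in the frame of stand below 0.036 m and angle between handle_red's own z axis and vertical below 0.2 rad) or (y of handle_green in the frame of stand between 0.072 and 0.108 m and x of handle_green in the frame of stand between -0.025 and 0.025 m and z of handle_green in the frame of stand below 0.036 m and angle between handle_green's own z axis and vertical below 0.2 rad))).
It fails at once if the shackle is disturbed (distance of shackle from where it was at the start of the episode above 0.015 m).
It fails at once if the cheek plate is disturbed (distance of cheek_plate from where it was at the start of the episode above 0.015 m).
It also fails if it takes over 147 s, if anything falls off the work surface, if the arm or the gripper's body presses on something with over 40 N, if the wrist force passes 120 N, or if a joint passes its speed limit or range.

## Robot

A 7-joint arm with a two-finger parallel gripper is mounted at the origin on the work surface. World frame = base frame: x ahead of the robot, y to its left, z up, the work surface at z = 0. Lengths are in m, angles in rad, forces in N, time in s.
With the tool pointing down it reaches from about 0.425 to 0.825 m from the base axis. Payload 3.6 kg.
Tool frame: the origin (TCP) lies between the finger pads; the fingertips stand 17 mm ahead of it and the grasp point (between the pads) lies 2 mm behind it; z points along the fingers, y is the line along which they close (so a half turn about z gives the same grasp; the last joint's range is limited). The gripper opens to 85 mm and grips with 20 to 120 N. Pads are 22 mm wide; open, the fingers measure 114 mm over their backs; the gripper's body (76 mm by 85 mm) begins 54 mm behind the grasp point. The pads swing forward as they close: fully open they stand 13 mm farther back than shut.
Start: joints at [1.089, 0.615, -0.013, 1.423, 0.008, 1.103, -0.04], TCP at [0.286, -0.584, 0.248] pointing down, gripper open.
Joint ranges: [-3.12, 3.12], [-0.3, 2.06], [-1.34, 1.32], [0.26, 2.42], [-1.36, 4.5], [0.01, 1.98], [-2.84, 2.84]. Speed limits (rad/s): [2.79, 2.79, 3.14, 3.14, 3.14, 3.14, 3.14].

## Interface

Orientations are given as a unit quaternion [x, y, z, w].
In Python, from station import r gives the robot as it stands.
- The arm moves only by the tool apply_moves, never from a script. Its argument "commands" is a list of rows, each an object of numbers: "x", "y", "z": the shift along the tool's x, y, z in cm; "ax", "ay", "az": the turn, a rotation vector about the tool's x, y, z in degrees; "fingers": the finger opening in cm, from 0 to 8.54. In form: [{"x": .., "y": .., "z": .., "ax": .., "ay": .., "az": .., "fingers": ..}, ...]. A call has exactly 5 rows; each row shifts and turns the commanded pose from where the row before left it, along the tool's axes as they then stand; what a row does not reach is not made up. A row lasts 1/10 s, in which the tool goes at most 50 mm and 8.59 degrees, less where a joint would pass 70% of its speed; a pose out of reach is approached as far as the arm can. A call is refused whole if a number of a shift passes 5 or a number of a turn 8.59, either way. A call with a gripper value outside its range is refused whole. The fingers move at their own pace and stop on an object; the grip force is fixed at half the most. Time passes only in rows, so rows that do not move let the fingers close, or fill a call up. It gives the time, the measured TCP pose, the force, the opening and the grip force at its end, in the units of the state.
- r.observe(): the state, without advancing time (a new reading comes with each control period).
- r.grab_frame(name): name is "side" or "top"; returns (picture, depth): 384x512x3 uint8, red, green, blue; 384x512 float32, m along the optical axis (not along the pixel's ray), 0 where there is no reading.
- r.calibration(name): a dict with "K" (3x3 intrinsics, pixels), "k1" (the pictures are not rectified: a ray, as slopes to the right and down, at radius r is drawn at 1 + k1 r^2 times it, then the intrinsics apply), "cam_to_world" (4x4, takes a point from camera to world coordinates). Camera axes: x right, y down, z forward; pixel columns grow to the right and rows downward; lengths in m; the calibration is good to about 2 mm. A picture is of the moment at which its call begins. calibration takes no time and is no camera call.
- r.finish_job(): hands the job in; it is judged then, once.
The state is a dict: "t": time; "q": joint angles; "joint_vel": joint speeds; "effort": joint torques, N m; "eef_pos": TCP position; "ee_rot": TCP orientation; "wrist_force": force on the tool from outside, world axes, zero at the start; "torque": the same for the moment, N m; "gripper_width": finger opening in m; "grip_force": force on a finger pad.
Only numpy, scipy, OpenCV 4.12 (cv2) and the standard library are available. Lean on these libraries where they do the work, as an engineer would, in place of code of your own. Each camera call takes 0.05 s, during which the arm holds its last target. There are 200 camera calls.

## Working session

There is one attempt and no reset: what is moved stays moved. The work goes in short steps, Python scripts to look and compute and a tool call to move; the robot and the scene stay as the last step left them, time stands still between calls to the robot, and variables do not carry over. Pictures are saved under pics/ and viewed, at most 14 in all, crops included, and the job is handed in when it is done.

Besides the shell and the picture viewer there is one more tool, called after "Call:" as name(argument=value, ...), one argument or row to a line, values as JSON. apply_moves: Moves the arm, as the interface text tells. Its arguments: {"type":"object","properties":{"commands":{"type":"array","items":{"type":"object","properties":{"x":{"type":"number"},"y":{"type":"number"},"z":{"type":"number"},"ax":{"type":"number"},"ay":{"type":"number"},"az":{"type":"number"},"fingers":{"type":"number"}}}}},"required":["commands"]}

```bash
mkdir -p pics
cat > h.py <<'E'
import numpy as np, cv2
from station import r
def grab(n,f=None):
    p,d=r.grab_frame(n); np.savez('%s.npz'%n,p=p,d=d)
    if f: cv2.imwrite('pics/'+f,p[:,:,::-1])
    return p,d
def ray(n,u,v):
    c=r.calibration(n);K=np.array(c['K']);k=c['k1']
    x=np.array([(u-K[0,2])/K[0,0],(v-K[1,2])/K[1,1]]);s=x.copy()
    for _ in range(20): s=x/(1+k*(s@s))
    T=np.array(c['cam_to_world']);return T[:3,3],T[:3,:3]@np.array([s[0],s[1],1])
def atz(n,u,v,z):
    o,d=ray(n,u,v);return o+d*(z-o[2])/d[2]
def dep(n,u,v,D):
    o,d=ray(n,u,v);return o+d*D[int(v),int(u)]
E
python3 - <<'E'
from h import *
print(r.observe())
for n in('top','side'):
    c=r.calibration(n);print(n,np.round(c['K'],1).tolist(),c['k1'],np.round(c['cam_to_world'],3).tolist());grab(n,n+'0.png')
E
```

```text
{'t': 0.0, 'q': array([ 1.08849866,  0.61588555, -0.01263946,  1.42491993,  0.00810526,
        1.1034145 , -0.04038224]), 'joint_vel': array([-0.00072454, -0.00148326,  0.00014882, -0.00133512, -0.00101545,
       -0.0005248 ,  0.00113462]), 'effort': array([-7.94441667e-05, -4.69213772e+01,  2.58978903e-01, -1.71031666e+01,
        9.88065905e-03,  9.50948219e-03,  1.37383704e-07]), 'eef_pos': array([ 0.28581121, -0.58297333,  0.24715292]), 'ee_rot': array([ 9.74130516e-01,  2.25982472e-01, -3.05379093e-04, -1.25189699e-03]), 'wrist_force': array([ 0.67932461,  0.18277023, -0.61264818]), 'torque': array([0.01701603, 0.0325162 , 0.03768212]), 'grip_force': 0.0, 'gripper_width': 0.08505118491294558}
top [[354.9, 0.0, 255.7], [0.0, 354.9, 194.3], [0.0, 0.0, 1.0]] -0.09604164065504638 [[-0.013, -0.984, 0.177, 0.326], [-1.0, 0.01, -0.019, 0.005], [0.017, -0.177, -0.984, 1.05], [0.0, 0.0, 0.0, 1.0]]
side [[458.7, 0.0, 253.7], [0.0, 458.7, 192.2], [0.0, 0.0, 1.0]] -0.094609523054504 [[-0.997, -0.037, 0.066, 0.433], [-0.074, 0.643, -0.763, 1.004], [-0.015, -0.765, -0.643, 0.899], [0.0, 0.0, 0.0, 1.0]]
```

Run:
```python
import cv2
for n in('top','side'):
    a=cv2.imread(f'pics/{n}0.png');cv2.imwrite(f'pics/{n}0b.png',cv2.resize(a,(800,600),interpolation=cv2.INTER_CUBIC))
```

```text
(no output)
```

View pics/top0b.png

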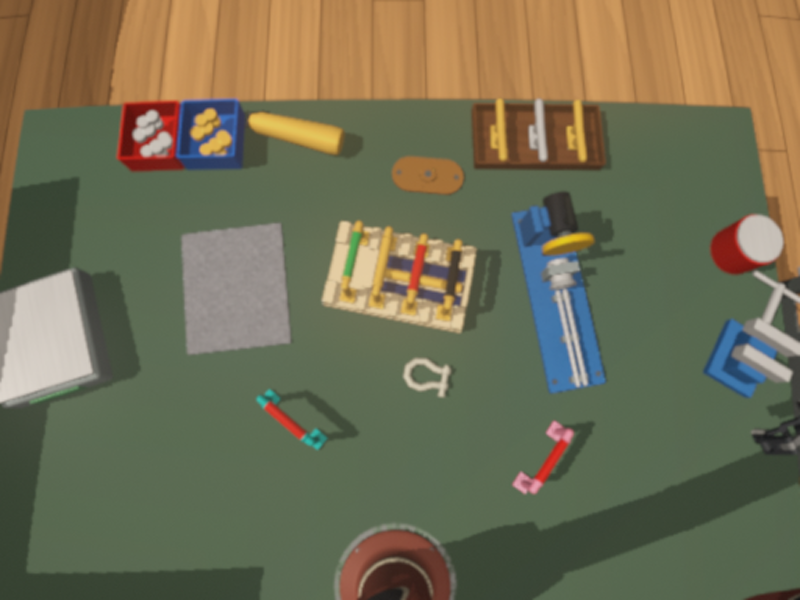

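View pics/side0b.png

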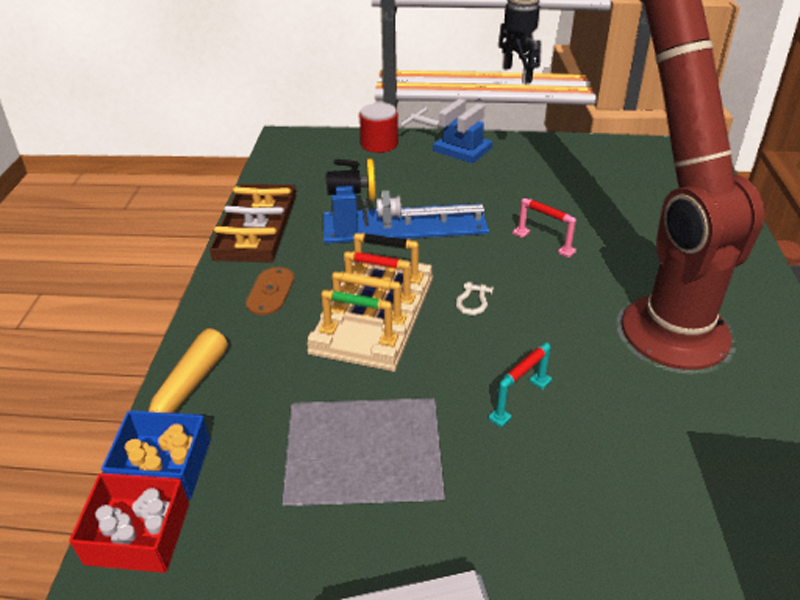

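The top view (800x600 scale) shows the stand with four handles: green (352,260), brass (382,268), red (417,272) and black (453,278). The mat is at (235,288), the saw at (560,300), the shackle at (428,376) and the cheek plate at (428,175). The turquoise (290,418) and pink (545,458) handles are decoys. Next, enlarged crops to confirm which handle has no bar under it.

Run:
```python
import cv2,numpy as np
a=cv2.imread('pics/top0.png');b=cv2.imread('pics/side0.png')
f=lambda i,x0,y0,w,h,s:cv2.resize(i[y0:y0+h,x0:x0+w],None,fx=s,fy=s,interpolation=cv2.INTER_CUBIC)
cv2.imwrite('pics/c1.png',f(a,200,110,200,150,4))   # u=200+x/4, v=110+y/4
cv2.imwrite('pics/c2.png',f(b,180,90,160,150,4))  # u=180+x/4.., v=90+y/4
```

```text
(no output)
```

View pics/c1.png

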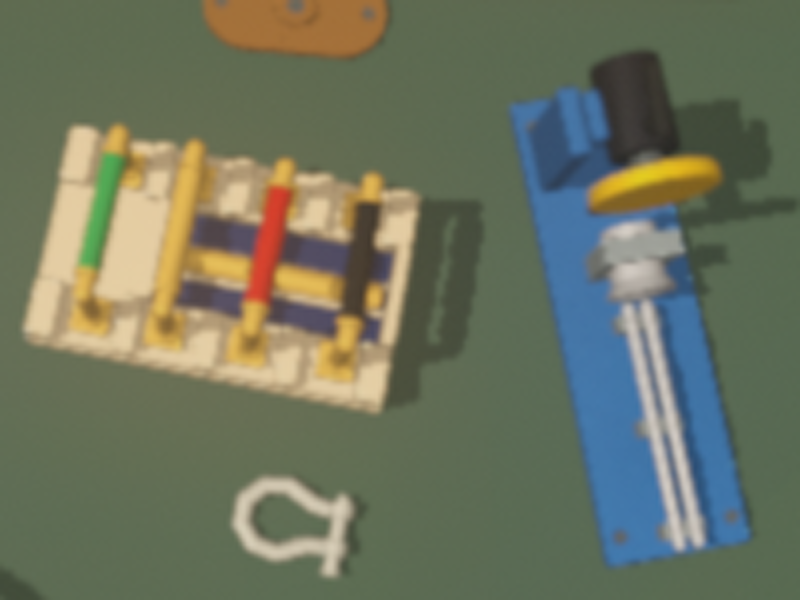

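View pics/c2.png

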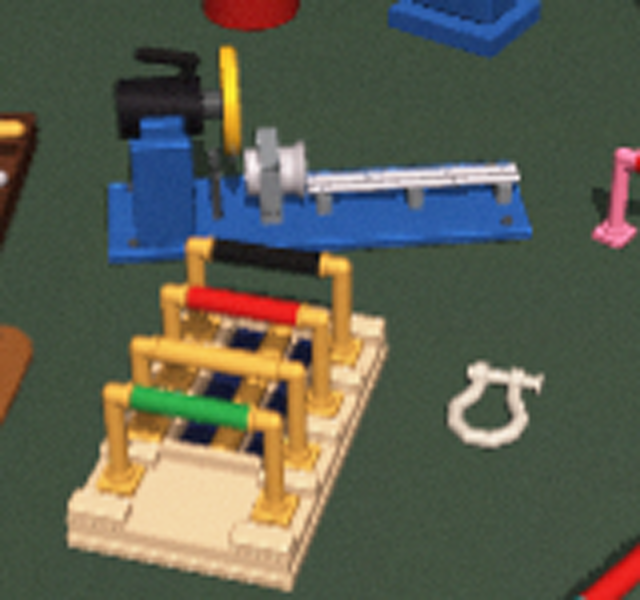

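Green's groove has solid beech under it, at crop-1 (100,210), and the bar shows only under brass (178,240), red (268,245) and black (360,260). So brass, red and black move and green stays.

Run:
```python
from h import *
T=lambda x,y:((x+.5)/4-.5+200,(y+.5)/4-.5+110)
S=lambda x,y:((x+.5)/4-.5+180,(y+.5)/4-.5+90)
B=lambda x,y:((x+.5)*.64-.5,(y+.5)*.64-.5)
def tri(a,b):
    o,d=ray('top',*a);p,e=ray('side',*b)
    A=np.stack([d,-e],1);s,*_=np.linalg.lstsq(A,p-o,rcond=None)
    x,y=o+d*s[0],p+e*s[1];return (x+y)/2,np.linalg.norm(x-y)
dt=np.load('top.npz')['d']
P={'green':((113,155),(88,267),(132,400),(248,413)),'red':((280,188),(258,300),(190,297),(300,312)),'black':((368,205),(350,318),(215,250),(320,265)),'brass':((192,150),(162,325),(138,347),(298,370))}
for k,(a,b,c,d) in P.items():
    for t,s in((a,c),(b,d)):
        x,e=tri(T(*t),S(*s));print(k,x.round(4),e.round(4),'z.117',atz('top',*T(*t),.112)[:2].round(4),'dep',dep('top',*T(*t),dt).round(4))
print('stand corners',[atz('top',*T(*c),.038)[:2].round(4).tolist() for c in((72,128),(418,192),(380,410),(25,335))])
print('rails',[atz('top',*T(*c),.035)[:2].round(4).tolist() for c in((678,548),(700,543),(630,305),(652,303))])
print('railsdep',[dep('top',*T(*c),dt).round(4).tolist() for c in((678,535),(700,530),(630,315),(652,313))])
print('rails tri',tri(T(690,545),S(518,173)),tri(T(641,304),S(308,183)))
print('mat',[atz('top',*B(*c),.004)[:2].round(4).tolist() for c in((182,235),(280,224),(290,343),(188,353))])
print('shackle',[atz('top',*T(*c),.01)[:2].round(4).tolist() for c in((235,515),(350,500),(330,575),(275,480))])
print('cheek',[atz('top',*T(*c),.01)[:2].round(4).tolist() for c in((205,10),(385,30),(300,55))])
```

```text
green [0.6258 0.062  0.1073] 0.0008 z.117 [0.6238 0.0617] dep [0.6223 0.0614 0.1168]
green [0.5451 0.0783 0.1134] 0.001 z.117 [0.5449 0.0785] dep [0.5438 0.0781 0.1168]
red [ 0.6001 -0.0529  0.11  ] 0.0003 z.117 [ 0.5993 -0.0527] dep [ 0.5994 -0.0527  0.1118]
red [ 0.5201 -0.0362  0.1126] 0.0017 z.117 [ 0.521  -0.0363] dep [ 0.5197 -0.036   0.1183]
black [ 0.5881 -0.1132  0.1094] 0.001 z.117 [ 0.5868 -0.1129] dep [ 0.5859 -0.1124  0.1156]
black [ 0.5088 -0.0985  0.1093] 0.0004 z.117 [ 0.5081 -0.0982] dep [ 0.5074 -0.0978  0.1155]
brass [0.6287 0.0073 0.1097] 0.0019 z.117 [0.627  0.0074] dep [0.6253 0.0073 0.117 ]
brass [0.5105 0.0283 0.11  ] 0.0112 z.117 [0.5045 0.0285] dep [0.5072 0.0289 0.0978]
stand corners [[0.6687, 0.0968], [0.6172, -0.1597], [0.4548, -0.1261], [0.5122, 0.1297]]
rails [[0.3523, -0.3394], [0.3556, -0.3559], [0.531, -0.3148], [0.5324, -0.3316]]
railsdep [[0.3616, -0.3397, 0.0356], [0.3649, -0.3568, 0.034], [0.5232, -0.314, 0.0361], [0.5255, -0.3322, 0.0317]]
rails tri (array([ 0.35408441, -0.34835178,  0.03497864]), np.float64(0.00039861099448394743)) (array([ 0.53311769, -0.32371012,  0.03397256]), np.float64(0.002431100767013375))
mat [[0.657, 0.4144], [0.6766, 0.2191], [0.4409, 0.1937], [0.4231, 0.3889]]
shackle [[0.3824, -0.0213], [0.3923, -0.1056], [0.3381, -0.0896], [0.4076, -0.0509]]
cheek [[0.774, -0.0034], [0.7568, -0.1438], [0.7362, -0.0768]]
```

```bash
cat >> h.py <<'E'
def yaw():
    from scipy.spatial.transform import Rotation as R
    M=R.from_quat(r.observe()['ee_rot']).as_matrix();return M
def go(x,y,z,psi=None):
    "shift along tool axes (cm) at final yaw psi (deg, of tool x); turn az first"
    s=r.observe();M=yaw();c=np.degrees(np.arctan2(M[1,0],M[0,0]))
    if psi is None: psi=c
    p=np.radians(psi);d=np.array([x,y,z])-s['eef_pos']
    print('t %.2f at'%s['t'],s['eef_pos'].round(4),'yaw %.2f'%c,'tilt',np.degrees(M[:2,2]).round(2),'az %.2f'%(c-psi),'x %.2f y %.2f z %.2f'%tuple(100*np.array([d[0]*np.cos(p)+d[1]*np.sin(p),d[0]*np.sin(p)-d[1]*np.cos(p),-d[2]])),'F',s['wrist_force'].round(1),'w %.4f g %.1f'%(s['gripper_width'],s['grip_force']))
E
echo
```

Call:
apply_moves(
  commands=[
    {"az": 7.5, "fingers": 4},
    {"az": 7.5, "fingers": 4},
    {"az": 7.5, "fingers": 4},
    {"az": 7.5, "fingers": 4},
    {"az": 7.5, "fingers": 4},
  ],
)

```text
invalid input
```

Call:
apply_moves(
  commands=[
    {"x": 0.5, "y": -2},
    {"x": 1, "y": -3.5},
    {"x": 1.1, "y": -3.5},
    {"x": 1.1, "y": -3.5},
    {"x": 1.1, "y": -3.5},
  ],
)

```text
invalid input
```

Call:
apply_moves(
  commands=[
    {"x": 1.1, "y": -3.5},
    {"x": 1.1, "y": -3.5},
    {"x": 1.1, "y": -3.5},
    {"x": 1.1, "y": -3.5},
    {"x": 1.1, "y": -3.5},
  ],
)

```text
invalid input
```

Call:
apply_moves(
  commands=[
    {"x": 1.1, "y": -3.5},
    {"x": 1.1, "y": -3.5},
    {"x": 1.1, "y": -3.5},
    {"x": 1, "y": -3},
    {},
  ],
)

```text
invalid input
```

```bash
python3 -c "
from h import *
go(.548,-.106,.106,-11.5)"
```

```text
t 0.10 at [ 0.2858 -0.5831  0.2473] yaw 26.12 tilt [-0.06  0.12] az 37.62 x 16.18 y -51.97 z 14.13 F [0.5 0.  0.1] w 0.0856 g 0.0
```

Call:
apply_moves(
  commands=[
    {"x": 0, "y": 0, "z": 0, "ax": 0, "ay": 0, "az": 7.5, "fingers": 4},
    {"x": 0, "y": 0, "z": 0, "ax": 0, "ay": 0, "az": 7.5, "fingers": 4},
    {"x": 0, "y": 0, "z": 0, "ax": 0, "ay": 0, "az": 7.5, "fingers": 4},
    {"x": 0, "y": 0, "z": 0, "ax": 0, "ay": 0, "az": 7.5, "fingers": 4},
    {"x": 0, "y": 0, "z": 0, "ax": 0, "ay": 0, "az": 7.5, "fingers": 4},
  ],
)

```text
t: 0.6
eef_pos: [0.286, -0.5832, 0.2476]
ee_rot: [0.995, -0.102, -0.0, -0.001]
wrist_force: [-0.1, -0.7, 0.1]
gripper_width: 0.0401
grip_force: 0.0
```

Call:
apply_moves(
  commands=[
    {"x": 1, "y": -3.5, "z": 0, "ax": 0, "ay": 0, "az": 0, "fingers": 4},
    {"x": 1.1, "y": -3.5, "z": 0, "ax": 0, "ay": 0, "az": 0, "fingers": 4},
    {"x": 1.1, "y": -3.5, "z": 0, "ax": 0, "ay": 0, "az": 0, "fingers": 4},
    {"x": 1.1, "y": -3.5, "z": 0, "ax": 0, "ay": 0, "az": 0, "fingers": 4},
    {"x": 1.1, "y": -3.5, "z": 0, "ax": 0, "ay": 0, "az": 0, "fingers": 4},
  ],
)

```text
t: 1.1
eef_pos: [0.374, -0.421, 0.2479]
ee_rot: [0.995, -0.099, -0.0, -0.0]
wrist_force: [0.2, -0.1, 0.1]
gripper_width: 0.0401
grip_force: 0.0
```

Call:
apply_moves(
  commands=[
    {"x": 1.1, "y": -3.5, "z": 0, "ax": 0, "ay": 0, "az": 0, "fingers": 4},
    {"x": 1.1, "y": -3.5, "z": 0, "ax": 0, "ay": 0, "az": 0, "fingers": 4},
    {"x": 1.1, "y": -3.5, "z": 0, "ax": 0, "ay": 0, "az": 0, "fingers": 4},
    {"x": 1.1, "y": -3.5, "z": 0, "ax": 0, "ay": 0, "az": 0, "fingers": 4},
    {"x": 1.1, "y": -3.5, "z": 0, "ax": 0, "ay": 0, "az": 0, "fingers": 4},
  ],
)

```text
t: 1.6
eef_pos: [0.4623, -0.2604, 0.248]
ee_rot: [0.995, -0.099, -0.0, -0.0]
wrist_force: [-0.2, -0.2, 0.2]
gripper_width: 0.04
grip_force: 0.0
```

Call:
apply_moves(
  commands=[
    {"x": 1.1, "y": -3.5, "z": 0, "ax": 0, "ay": 0, "az": 0, "fingers": 4},
    {"x": 1.1, "y": -3.5, "z": 0, "ax": 0, "ay": 0, "az": 0, "fingers": 4},
    {"x": 1.1, "y": -3.5, "z": 0, "ax": 0, "ay": 0, "az": 0, "fingers": 4},
    {"x": 1, "y": -3.5, "z": 0, "ax": 0, "ay": 0, "az": 0, "fingers": 4},
    {"x": 0, "y": 0, "z": 0, "ax": 0, "ay": 0, "az": 0, "fingers": 4},
  ],
)

```text
t: 2.1
eef_pos: [0.5343, -0.1258, 0.2476]
ee_rot: [0.996, -0.094, 0.0, -0.003]
wrist_force: [0.4, 0.3, 0.3]
gripper_width: 0.0405
grip_force: 0.0
```

```bash
python3 -c "
from h import *
go(.548,-.106,.106,-11.5)"
```

```text
t 2.10 at [ 0.5343 -0.1258  0.2476] yaw -10.74 tilt [0.04 0.29] az 0.76 x 0.95 y -2.21 z 14.16 F [0.4 0.3 0.3] w 0.0405 g 0.0
```

Call:
apply_moves(
  commands=[
    {"x": 0.95, "y": -2.2, "z": 0, "ax": 0, "ay": 0, "az": 0.8, "fingers": 4},
    {"x": 0, "y": 0, "z": 3, "ax": 0, "ay": 0, "az": 0, "fingers": 4},
    {"x": 0, "y": 0, "z": 3, "ax": 0, "ay": 0, "az": 0, "fingers": 4},
    {"x": 0, "y": 0, "z": 3, "ax": 0, "ay": 0, "az": 0, "fingers": 4},
    {"x": 0, "y": 0, "z": 1, "ax": 0, "ay": 0, "az": 0, "fingers": 4},
  ],
)

```text
t: 2.6
eef_pos: [0.543, -0.1136, 0.1452]
ee_rot: [0.994, -0.106, -0.003, -0.0]
wrist_force: [-0.4, 0.5, -0.6]
gripper_width: 0.04
grip_force: 0.0
```

```bash
python3 -c "
from h import *
go(.548,-.106,.106,-11.5)
a,_=grab('top');b,_=grab('side')
f=lambda i,x0,y0,w,h,s:cv2.resize(i[y0:y0+h,x0:x0+w,::-1],None,fx=s,fy=s,interpolation=cv2.INTER_CUBIC)
cv2.imwrite('pics/d1.png',np.hstack([f(a,220,130,100,100,4),f(b,200,120,100,100,4)]))"
```

```text
t 2.60 at [ 0.543  -0.1136  0.1452] yaw -12.21 tilt [-0.4   0.05] az -0.71 x 0.34 y -0.84 z 3.92 F [-0.4  0.5 -0.6] w 0.0400 g 0.0
```

View pics/d1.png

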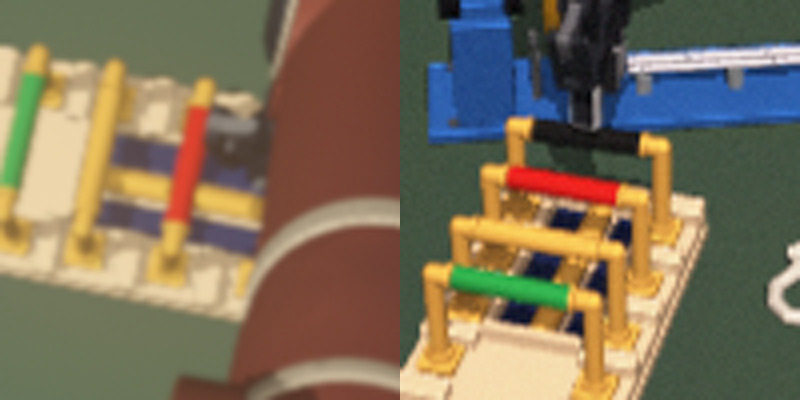

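The top view shows the arm hiding the black handle. In the side view the closed-in fingers are centred over the black grip (crop 585,125), about 8 mm short in y. I'll correct that, descend and grip.

Call:
apply_moves(
  commands=[
    {"x": 0.3, "y": -0.8, "z": 0, "ax": 0, "ay": 0, "az": -0.7, "fingers": 4},
    {"x": 0, "y": 0, "z": 0, "ax": 0, "ay": 0, "az": 0, "fingers": 4},
    {"x": 0, "y": 0, "z": 1.5, "ax": 0, "ay": 0, "az": 0, "fingers": 4},
    {"x": 0, "y": 0, "z": 1.5, "ax": 0, "ay": 0, "az": 0, "fingers": 4},
    {"x": 0, "y": 0, "z": 0.9, "ax": 0, "ay": 0, "az": 0, "fingers": 4},
  ],
)

```text
t: 3.2
eef_pos: [0.5506, -0.1061, 0.1097]
ee_rot: [0.995, -0.1, 0.001, -0.0]
wrist_force: [-0.6, 0.8, 1.3]
gripper_width: 0.0401
grip_force: 0.0
```

```bash
python3 -c "
from h import *
go(.548,-.106,.106,-11.5)"
```

```text
t 3.20 at [ 0.5506 -0.1061  0.1097] yaw -11.45 tilt [0.08 0.  ] az 0.05 x -0.26 y 0.04 z 0.37 F [-0.6  0.8  1.3] w 0.0401 g 0.0
```

Call:
apply_moves(
  commands=[
    {"x": -0.1, "y": 0, "z": 0.3, "ax": 0, "ay": 0, "az": 0, "fingers": 4},
    {"x": 0, "y": 0, "z": 0, "ax": 0, "ay": 0, "az": 0, "fingers": 3},
    {"x": 0, "y": 0, "z": 0, "ax": 0, "ay": 0, "az": 0, "fingers": 2.2},
    {"x": 0, "y": 0, "z": 0, "ax": 0, "ay": 0, "az": 0, "fingers": 0},
    {"x": 0, "y": 0, "z": 0, "ax": 0, "ay": 0, "az": 0, "fingers": 0},
  ],
)

```text
t: 3.7
eef_pos: [0.5497, -0.1064, 0.1073]
ee_rot: [0.995, -0.1, 0.001, 0.0]
wrist_force: [-2.1, -0.6, 3.8]
gripper_width: 0.0162
grip_force: 58.5
```

Call:
apply_moves(
  commands=[
    {"x": 0, "y": 0, "z": 0, "ax": 0, "ay": 0, "az": 0, "fingers": 0},
    {"x": 0, "y": 0, "z": 0, "ax": 0, "ay": 0, "az": 0, "fingers": 0},
    {"x": 0, "y": 0, "z": -0.5, "ax": 0, "ay": 0, "az": 0, "fingers": 0},
    {"x": 0, "y": 0, "z": -1, "ax": 0, "ay": 0, "az": 0, "fingers": 0},
    {"x": 0, "y": 0, "z": -1, "ax": 0, "ay": 0, "az": 0, "fingers": 0},
  ],
)

```text
t: 4.2
eef_pos: [0.5484, -0.1059, 0.1312]
ee_rot: [0.995, -0.1, -0.001, -0.0]
wrist_force: [-0.4, 0.3, -3.6]
gripper_width: 0.0161
grip_force: 58.6
```

```bash
python3 -c "
from h import *
go(.5427,.366,.24,6)"
```

```text
t 4.20 at [ 0.5484 -0.1059  0.1312] yaw -11.49 tilt [-0.12  0.03] az -17.49 x 4.37 y -47.00 z -10.88 F [-0.4  0.3 -3.6] w 0.0161 g 58.6
```

Call:
apply_moves(
  commands=[
    {"x": 0, "y": 0, "z": -3, "ax": 0, "ay": 0, "az": 0, "fingers": 0},
    {"x": 0, "y": 0, "z": -4, "ax": 0, "ay": 0, "az": 0, "fingers": 0},
    {"x": 0, "y": 0, "z": -3.9, "ax": 0, "ay": 0, "az": 0, "fingers": 0},
    {"x": 0, "y": 0, "z": 0, "ax": 0, "ay": 0, "az": -6, "fingers": 0},
    {"x": 0, "y": 0, "z": 0, "ax": 0, "ay": 0, "az": -6, "fingers": 0},
  ],
)

```text
t: 4.7
eef_pos: [0.5495, -0.1062, 0.2425]
ee_rot: [1.0, 0.007, 0.002, 0.0]
wrist_force: [-0.2, -0.5, -4.6]
gripper_width: 0.0161
grip_force: 59.0
```

Call:
apply_moves(
  commands=[
    {"x": 0, "y": -1, "z": 0, "ax": 0, "ay": 0, "az": -5.5, "fingers": 0},
    {"x": 0.3, "y": -3, "z": 0, "ax": 0, "ay": 0, "az": 0, "fingers": 0},
    {"x": 0.4, "y": -4, "z": 0, "ax": 0, "ay": 0, "az": 0, "fingers": 0},
    {"x": 0.4, "y": -4, "z": 0, "ax": 0, "ay": 0, "az": 0, "fingers": 0},
    {"x": 0.4, "y": -4, "z": 0, "ax": 0, "ay": 0, "az": 0, "fingers": 0},
  ],
)

```text
t: 5.2
eef_pos: [0.5476, 0.0558, 0.2407]
ee_rot: [0.999, 0.052, -0.0, -0.0]
wrist_force: [-0.0, -0.1, -4.5]
gripper_width: 0.016
grip_force: 58.9
```

Call:
apply_moves(
  commands=[
    {"x": 0.4, "y": -4, "z": 0, "ax": 0, "ay": 0, "az": 0, "fingers": 0},
    {"x": 0.4, "y": -4, "z": 0, "ax": 0, "ay": 0, "az": 0, "fingers": 0},
    {"x": 0.4, "y": -4, "z": 0, "ax": 0, "ay": 0, "az": 0, "fingers": 0},
    {"x": 0.4, "y": -4, "z": 0, "ax": 0, "ay": 0, "az": 0, "fingers": 0},
    {"x": 0.4, "y": -4, "z": 0, "ax": 0, "ay": 0, "az": 0, "fingers": 0},
  ],
)

```text
t: 5.7
eef_pos: [0.5466, 0.2568, 0.2406]
ee_rot: [0.999, 0.052, -0.0, 0.0]
wrist_force: [-0.1, -0.2, -3.8]
gripper_width: 0.0162
grip_force: 58.9
```

Call:
apply_moves(
  commands=[
    {"x": 0.4, "y": -4, "z": 0, "ax": 0, "ay": 0, "az": 0, "fingers": 0},
    {"x": 0.4, "y": -3, "z": 0, "ax": 0, "ay": 0, "az": 0, "fingers": 0},
    {"x": 0.2, "y": -2, "z": 0, "ax": 0, "ay": 0, "az": 0, "fingers": 0},
    {"x": 0, "y": 0, "z": 0, "ax": 0, "ay": 0, "az": 0, "fingers": 0},
    {"x": 0, "y": 0, "z": 0, "ax": 0, "ay": 0, "az": 0, "fingers": 0},
  ],
)

```text
t: 6.2
eef_pos: [0.5471, 0.3457, 0.24]
ee_rot: [0.999, 0.053, -0.001, 0.001]
wrist_force: [0.6, -0.6, -4.2]
gripper_width: 0.0161
grip_force: 59.0
```

```bash
python3 -c "
from h import *
go(.5427,.366,.086,6)"
```

```text
t 6.20 at [0.5471 0.3457 0.24  ] yaw 6.07 tilt [-0.05 -0.1 ] az 0.07 x -0.23 y -2.06 z 15.40 F [ 0.6 -0.6 -4.2] w 0.0161 g 59.0
```

Call:
apply_moves(
  commands=[
    {"x": -0.2, "y": -2.1, "z": 0, "ax": 0, "ay": 0, "az": 0, "fingers": 0},
    {"x": 0, "y": 0, "z": 3, "ax": 0, "ay": 0, "az": 0, "fingers": 0},
    {"x": 0, "y": 0, "z": 4, "ax": 0, "ay": 0, "az": 0, "fingers": 0},
    {"x": 0, "y": 0, "z": 3, "ax": 0, "ay": 0, "az": 0, "fingers": 0},
    {"x": 0, "y": 0, "z": 2, "ax": 0, "ay": 0, "az": 0, "fingers": 0},
  ],
)

```text
t: 6.7
eef_pos: [0.5427, 0.3642, 0.1178]
ee_rot: [0.999, 0.051, -0.002, 0.002]
wrist_force: [0.2, -0.6, -4.3]
gripper_width: 0.016
grip_force: 59.0
```

Call:
apply_moves(
  commands=[
    {"x": 0, "y": 0, "z": 1.5, "ax": 0, "ay": 0, "az": 0, "fingers": 0},
    {"x": 0, "y": 0, "z": 1, "ax": 0, "ay": 0, "az": 0, "fingers": 0},
    {"x": 0, "y": 0, "z": 0.5, "ax": 0, "ay": 0, "az": 0, "fingers": 0},
    {"x": 0, "y": 0, "z": 0, "ax": 0, "ay": 0, "az": 0, "fingers": 0},
    {"x": 0, "y": 0, "z": 0, "ax": 0, "ay": 0, "az": 0, "fingers": 0},
  ],
)

```text
t: 7.2
eef_pos: [0.5442, 0.3672, 0.0915]
ee_rot: [0.999, 0.052, 0.001, -0.001]
wrist_force: [1.3, 0.6, -4.0]
gripper_width: 0.016
grip_force: 59.0
```

```bash
python3 -c "
from h import *
go(.5427,.366,.085,6)"
```

```text
t 7.20 at [0.5442 0.3672 0.0915] yaw 6.01 tilt [0.11 0.08] az 0.01 x -0.16 y 0.11 z 0.65 F [ 1.3  0.6 -4. ] w 0.0160 g 59.0
```

Call:
apply_moves(
  commands=[
    {"x": 0, "y": 0, "z": 0.6, "ax": 0, "ay": 0, "az": 0, "fingers": 0},
    {"x": 0, "y": 0, "z": 0.1, "ax": 0, "ay": 0, "az": 0, "fingers": 0},
    {"x": 0, "y": 0, "z": 0, "ax": 0, "ay": 0, "az": 0, "fingers": 0},
    {"x": 0, "y": 0, "z": 0, "ax": 0, "ay": 0, "az": 0, "fingers": 2},
    {"x": 0, "y": 0, "z": 0, "ax": 0, "ay": 0, "az": 0, "fingers": 4},
  ],
)

```text
t: 7.7
eef_pos: [0.5434, 0.3667, 0.0834]
ee_rot: [0.999, 0.052, -0.0, 0.0]
wrist_force: [-0.8, -0.1, 0.9]
gripper_width: 0.0332
grip_force: 0.0
```

Call:
apply_moves(
  commands=[
    {"x": 0, "y": 0, "z": 0, "ax": 0, "ay": 0, "az": 0, "fingers": 4},
    {"x": 0, "y": 0, "z": -2, "ax": 0, "ay": 0, "az": 0, "fingers": 4},
    {"x": 0, "y": 0, "z": -3, "ax": 0, "ay": 0, "az": 0, "fingers": 4},
    {"x": 0, "y": 0, "z": -4, "ax": 0, "ay": 0, "az": 0, "fingers": 4},
    {"x": 0, "y": 0, "z": -3, "ax": 0, "ay": 0, "az": 0, "fingers": 4},
  ],
)

```text
t: 8.2
eef_pos: [0.5439, 0.3669, 0.2054]
ee_rot: [0.999, 0.052, 0.001, -0.0]
wrist_force: [0.6, 0.6, -0.1]
gripper_width: 0.0404
grip_force: 0.0
```

```bash
python3 -c "
from h import *
go(.560,-.0445,.2,-11.5)"
```

```text
t 8.20 at [0.5439 0.3669 0.2054] yaw 6.02 tilt [0.08 0.05] az 17.52 x 9.78 y 40.00 z 0.54 F [ 0.6  0.6 -0.1] w 0.0404 g 0.0
```

Call:
apply_moves(
  commands=[
    {"x": 0, "y": 0, "z": 0, "ax": 0, "ay": 0, "az": 8.5, "fingers": 4},
    {"x": 0, "y": 0, "z": 0, "ax": 0, "ay": 0, "az": 8.5, "fingers": 4},
    {"x": 0.9, "y": 3.8, "z": 0, "ax": 0, "ay": 0, "az": 0.5, "fingers": 4},
    {"x": 1, "y": 4, "z": 0, "ax": 0, "ay": 0, "az": 0, "fingers": 4},
    {"x": 1, "y": 4, "z": 0, "ax": 0, "ay": 0, "az": 0, "fingers": 4},
  ],
)

```text
t: 8.7
eef_pos: [0.5484, 0.2442, 0.203]
ee_rot: [0.995, -0.099, -0.0, 0.0]
wrist_force: [1.2, -0.5, 0.2]
gripper_width: 0.0402
grip_force: 0.0
```

Call:
apply_moves(
  commands=[
    {"x": 1, "y": 4, "z": 0, "ax": 0, "ay": 0, "az": 0, "fingers": 4},
    {"x": 1, "y": 4, "z": 0, "ax": 0, "ay": 0, "az": 0, "fingers": 4},
    {"x": 1, "y": 4, "z": 0, "ax": 0, "ay": 0, "az": 0, "fingers": 4},
    {"x": 1, "y": 4, "z": 0, "ax": 0, "ay": 0, "az": 0, "fingers": 4},
    {"x": 1, "y": 4, "z": 0, "ax": 0, "ay": 0, "az": 0, "fingers": 4},
  ],
)

```text
t: 9.2
eef_pos: [0.5576, 0.0378, 0.2033]
ee_rot: [0.995, -0.1, -0.0, 0.0]
wrist_force: [0.1, 0.9, -0.7]
gripper_width: 0.0401
grip_force: 0.0
```

Call:
apply_moves(
  commands=[
    {"x": 1, "y": 4, "z": 0, "ax": 0, "ay": 0, "az": 0, "fingers": 4},
    {"x": 0.9, "y": 4, "z": 0, "ax": 0, "ay": 0, "az": 0, "fingers": 4},
    {"x": 0, "y": 0, "z": 0, "ax": 0, "ay": 0, "az": 0, "fingers": 4},
    {"x": 0, "y": 0, "z": 0, "ax": 0, "ay": 0, "az": 0, "fingers": 4},
    {"x": 0, "y": 0, "z": 0, "ax": 0, "ay": 0, "az": 0, "fingers": 4},
  ],
)

```text
t: 9.7
eef_pos: [0.5606, -0.0411, 0.2031]
ee_rot: [0.995, -0.099, -0.0, -0.001]
wrist_force: [-1.0, 0.8, 0.4]
gripper_width: 0.04
grip_force: 0.0
```

```bash
python3 -c "
from h import *
go(.560,-.0445,.106,-11.5)"
```

```text
t 9.70 at [ 0.5606 -0.0411  0.2031] yaw -11.36 tilt [-0.02  0.08] az 0.14 x 0.01 y 0.35 z 9.71 F [-1.   0.8  0.4] w 0.0400 g 0.0
```

Call:
apply_moves(
  commands=[
    {"x": 0, "y": 0.3, "z": 2, "ax": 0, "ay": 0, "az": 0, "fingers": 4},
    {"x": 0, "y": 0, "z": 2.5, "ax": 0, "ay": 0, "az": 0, "fingers": 4},
    {"x": 0, "y": 0, "z": 2, "ax": 0, "ay": 0, "az": 0, "fingers": 4},
    {"x": 0, "y": 0, "z": 2, "ax": 0, "ay": 0, "az": 0, "fingers": 4},
    {"x": 0, "y": 0, "z": 1, "ax": 0, "ay": 0, "az": 0, "fingers": 4},
  ],
)

```text
t: 10.2
eef_pos: [0.5592, -0.0432, 0.1066]
ee_rot: [0.995, -0.098, -0.002, -0.001]
wrist_force: [-0.7, 0.4, 1.2]
gripper_width: 0.04
grip_force: 0.0
```

```bash
python3 -c "
from h import *
go(.560,-.0445,.1065,-11.5)"
```

```text
t 10.20 at [ 0.5592 -0.0432  0.1066] yaw -11.28 tilt [-0.17  0.08] az 0.22 x 0.11 y 0.11 z 0.01 F [-0.7  0.4  1.2] w 0.0400 g 0.0
```

Call:
apply_moves(
  commands=[
    {"x": 0, "y": 0, "z": 0, "ax": 0, "ay": 0, "az": 0, "fingers": 3},
    {"x": 0, "y": 0, "z": 0, "ax": 0, "ay": 0, "az": 0, "fingers": 0},
    {"x": 0, "y": 0, "z": 0, "ax": 0, "ay": 0, "az": 0, "fingers": 0},
    {"x": 0, "y": 0, "z": 0, "ax": 0, "ay": 0, "az": 0, "fingers": 0},
    {"x": 0, "y": 0, "z": 0, "ax": 0, "ay": 0, "az": 0, "fingers": 0},
  ],
)

```text
t: 10.7
eef_pos: [0.5604, -0.0452, 0.109]
ee_rot: [0.995, -0.1, 0.001, -0.0]
wrist_force: [0.0, 1.2, 0.6]
gripper_width: 0.0156
grip_force: 58.8
```

Call:
apply_moves(
  commands=[
    {"x": 0, "y": 0, "z": -1, "ax": 0, "ay": 0, "az": 0, "fingers": 0},
    {"x": 0, "y": 0, "z": -3, "ax": 0, "ay": 0, "az": 0, "fingers": 0},
    {"x": 0, "y": 0, "z": -4, "ax": 0, "ay": 0, "az": 0, "fingers": 0},
    {"x": 0, "y": 0, "z": -4, "ax": 0, "ay": 0, "az": 0, "fingers": 0},
    {"x": 0, "y": 0, "z": -1, "ax": 0, "ay": 0, "az": 0, "fingers": 0},
  ],
)

```text
t: 11.2
eef_pos: [0.5624, -0.0465, 0.2435]
ee_rot: [0.995, -0.1, 0.005, 0.0]
wrist_force: [0.0, -0.9, -2.9]
gripper_width: 0.0161
grip_force: 59.0
```

Call:
apply_moves(
  commands=[
    {"x": 0, "y": 0, "z": 0, "ax": 0, "ay": 0, "az": -8, "fingers": 0},
    {"x": 0, "y": 0, "z": 0, "ax": 0, "ay": 0, "az": -8, "fingers": 0},
    {"x": 0, "y": -2, "z": 0, "ax": 0, "ay": 0, "az": -1.5, "fingers": 0},
    {"x": 0.4, "y": -4, "z": 0, "ax": 0, "ay": 0, "az": 0, "fingers": 0},
    {"x": 0.4, "y": -4, "z": 0, "ax": 0, "ay": 0, "az": 0, "fingers": 0},
  ],
)

```text
t: 11.7
eef_pos: [0.557, 0.0554, 0.2372]
ee_rot: [0.999, 0.051, -0.001, -0.0]
wrist_force: [1.0, 0.5, -4.6]
gripper_width: 0.0161
grip_force: 58.9
```

Call:
apply_moves(
  commands=[
    {"x": 0.4, "y": -4, "z": 0, "ax": 0, "ay": 0, "az": 0, "fingers": 0},
    {"x": 0.4, "y": -4, "z": 0, "ax": 0, "ay": 0, "az": 0, "fingers": 0},
    {"x": 0.4, "y": -4, "z": 0, "ax": 0, "ay": 0, "az": 0, "fingers": 0},
    {"x": 0.3, "y": -4, "z": 0, "ax": 0, "ay": 0, "az": 0, "fingers": 0},
    {"x": 0.2, "y": -4, "z": 0, "ax": 0, "ay": 0, "az": 0, "fingers": 0},
  ],
)

```text
t: 12.2
eef_pos: [0.5525, 0.2573, 0.237]
ee_rot: [0.999, 0.052, -0.001, 0.0]
wrist_force: [0.5, 0.8, -4.7]
gripper_width: 0.0161
grip_force: 58.9
```

Call:
apply_moves(
  commands=[
    {"x": 0.1, "y": -3, "z": 0, "ax": 0, "ay": 0, "az": 0, "fingers": 0},
    {"x": 0, "y": -1.5, "z": 0, "ax": 0, "ay": 0, "az": 0, "fingers": 0},
    {"x": 0, "y": 0, "z": 0, "ax": 0, "ay": 0, "az": 0, "fingers": 0},
    {"x": 0, "y": 0, "z": 0, "ax": 0, "ay": 0, "az": 0, "fingers": 0},
    {"x": 0, "y": 0, "z": 0, "ax": 0, "ay": 0, "az": 0, "fingers": 0},
  ],
)

```text
t: 12.7
eef_pos: [0.5512, 0.2967, 0.2381]
ee_rot: [0.999, 0.05, -0.0, 0.002]
wrist_force: [-0.0, -0.6, -3.1]
gripper_width: 0.016
grip_force: 59.0
```

```bash
python3 -c "
from h import *
go(.5495,.304,.0845,6)"
```

```text
t 12.70 at [0.5512 0.2967 0.2381] yaw 5.76 tilt [ 0.01 -0.17] az -0.24 x -0.09 y -0.75 z 15.36 F [-0.  -0.6 -3.1] w 0.0160 g 59.0
```

Call:
apply_moves(
  commands=[
    {"x": 0, "y": -0.8, "z": 2, "ax": 0, "ay": 0, "az": 0, "fingers": 0},
    {"x": 0, "y": 0, "z": 4, "ax": 0, "ay": 0, "az": 0, "fingers": 0},
    {"x": 0, "y": 0, "z": 4, "ax": 0, "ay": 0, "az": 0, "fingers": 0},
    {"x": 0, "y": 0, "z": 2, "ax": 0, "ay": 0, "az": 0, "fingers": 0},
    {"x": 0, "y": 0, "z": 1.5, "ax": 0, "ay": 0, "az": 0, "fingers": 0},
  ],
)

```text
t: 13.2
eef_pos: [0.5496, 0.3052, 0.1015]
ee_rot: [0.999, 0.051, -0.001, 0.001]
wrist_force: [0.2, -0.2, -3.8]
gripper_width: 0.0162
grip_force: 58.8
```

Call:
apply_moves(
  commands=[
    {"x": 0, "y": 0, "z": 0.8, "ax": 0, "ay": 0, "az": 0, "fingers": 0},
    {"x": 0, "y": 0, "z": 0.4, "ax": 0, "ay": 0, "az": 0, "fingers": 0},
    {"x": 0, "y": 0, "z": 0.2, "ax": 0, "ay": 0, "az": 0, "fingers": 0},
    {"x": 0, "y": 0, "z": 0, "ax": 0, "ay": 0, "az": 0, "fingers": 0},
    {"x": 0, "y": 0, "z": 0, "ax": 0, "ay": 0, "az": 0, "fingers": 0},
  ],
)

```text
t: 13.7
eef_pos: [0.55, 0.3085, 0.0904]
ee_rot: [0.999, 0.053, 0.001, -0.001]
wrist_force: [1.0, -0.8, -4.6]
gripper_width: 0.0159
grip_force: 58.8
```

```bash
python3 -c "
from h import *
go(.5495,.304,.0845,6)"
```

```text
t 13.70 at [0.55   0.3085 0.0904] yaw 6.02 tilt [0.1  0.06] az 0.02 x -0.10 y 0.45 z 0.59 F [ 1.  -0.8 -4.6] w 0.0159 g 58.8
```

Call:
apply_moves(
  commands=[
    {"x": 0, "y": 0.5, "z": 0.4, "ax": 0, "ay": 0, "az": 0, "fingers": 0},
    {"x": 0, "y": 0, "z": 0.2, "ax": 0, "ay": 0, "az": 0, "fingers": 0},
    {"x": 0, "y": 0, "z": 0, "ax": 0, "ay": 0, "az": 0, "fingers": 0},
    {"x": 0, "y": 0, "z": 0, "ax": 0, "ay": 0, "az": 0, "fingers": 2},
    {"x": 0, "y": 0, "z": 0, "ax": 0, "ay": 0, "az": 0, "fingers": 4},
  ],
)

```text
t: 14.2
eef_pos: [0.5509, 0.3032, 0.0844]
ee_rot: [0.999, 0.052, 0.001, -0.0]
wrist_force: [0.7, -0.1, -0.8]
gripper_width: 0.0331
grip_force: 0.0
```

Call:
apply_moves(
  commands=[
    {"x": 0, "y": 0, "z": 0, "ax": 0, "ay": 0, "az": 0, "fingers": 4},
    {"x": 0, "y": 0, "z": -2, "ax": 0, "ay": 0, "az": 0, "fingers": 4},
    {"x": 0, "y": 0, "z": -3, "ax": 0, "ay": 0, "az": 0, "fingers": 4},
    {"x": 0, "y": 0, "z": -4, "ax": 0, "ay": 0, "az": 0, "fingers": 4},
    {"x": 0, "y": 0, "z": -3, "ax": 0, "ay": 0, "az": 0, "fingers": 4},
  ],
)

```text
t: 14.7
eef_pos: [0.5507, 0.3029, 0.2054]
ee_rot: [0.999, 0.052, 0.001, -0.0]
wrist_force: [0.5, -0.4, -0.2]
gripper_width: 0.0402
grip_force: 0.0
```

```bash
python3 -c "
from h import *
go(.5725,.0135,.2,-11.5)"
```

```text
t 14.70 at [0.5507 0.3029 0.2054] yaw 5.98 tilt [0.11 0.03] az 17.48 x 7.91 y 27.93 z 0.54 F [ 0.5 -0.4 -0.2] w 0.0402 g 0.0
```

Call:
apply_moves(
  commands=[
    {"x": 0, "y": 0, "z": 0, "ax": 0, "ay": 0, "az": 8.5, "fingers": 4},
    {"x": 0, "y": 0, "z": 0, "ax": 0, "ay": 0, "az": 8.5, "fingers": 4},
    {"x": 1, "y": 4, "z": 0, "ax": 0, "ay": 0, "az": 0.5, "fingers": 4},
    {"x": 1.2, "y": 4, "z": 0, "ax": 0, "ay": 0, "az": 0, "fingers": 4},
    {"x": 1.2, "y": 4, "z": 0, "ax": 0, "ay": 0, "az": 0, "fingers": 4},
  ],
)

```text
t: 15.2
eef_pos: [0.5598, 0.1772, 0.2031]
ee_rot: [0.995, -0.1, 0.0, 0.0]
wrist_force: [-0.1, 0.1, 0.4]
gripper_width: 0.0401
grip_force: 0.0
```

Call:
apply_moves(
  commands=[
    {"x": 1.2, "y": 4, "z": 0, "ax": 0, "ay": 0, "az": 0, "fingers": 4},
    {"x": 1.2, "y": 4, "z": 0, "ax": 0, "ay": 0, "az": 0, "fingers": 4},
    {"x": 1.2, "y": 4, "z": 0, "ax": 0, "ay": 0, "az": 0, "fingers": 4},
    {"x": 0.9, "y": 4, "z": 0, "ax": 0, "ay": 0, "az": 0, "fingers": 4},
    {"x": 0, "y": 0.2, "z": 0, "ax": 0, "ay": 0, "az": 0, "fingers": 4},
  ],
)

```text
t: 15.7
eef_pos: [0.5715, 0.0014, 0.2033]
ee_rot: [0.994, -0.106, 0.0, 0.003]
wrist_force: [-0.3, 0.0, -0.3]
gripper_width: 0.04
grip_force: 0.0
```

```bash
python3 -c "
from h import *
go(.572,.0138,.106,-11.5)"
```

```text
t 15.70 at [0.5715 0.0014 0.2033] yaw -12.22 tilt [-0.   -0.38] az -0.72 x -0.20 y -1.23 z 9.73 F [-0.3  0.  -0.3] w 0.0400 g 0.0
```

Call:
apply_moves(
  commands=[
    {"x": 0, "y": 0, "z": 0, "ax": 0, "ay": 0, "az": 0, "fingers": 4},
    {"x": 0, "y": 0, "z": 0, "ax": 0, "ay": 0, "az": 0, "fingers": 4},
    {"x": 0, "y": 0, "z": 0, "ax": 0, "ay": 0, "az": 0, "fingers": 4},
    {"x": 0, "y": 0, "z": 1, "ax": 0, "ay": 0, "az": 0, "fingers": 4},
    {"x": 0, "y": 0, "z": 1, "ax": 0, "ay": 0, "az": 0, "fingers": 4},
  ],
)

```text
t: 16.2
eef_pos: [0.5715, 0.0122, 0.1826]
ee_rot: [0.995, -0.099, 0.0, -0.0]
wrist_force: [0.8, -0.7, -0.6]
gripper_width: 0.0396
grip_force: 0.0
```

```bash
python3 -c "
from h import *
go(.572,.0138,.106,-11.5)"
```

```text
t 16.20 at [0.5715 0.0122 0.1826] yaw -11.38 tilt [0.01 0.02] az 0.12 x 0.01 y -0.16 z 7.66 F [ 0.8 -0.7 -0.6] w 0.0396 g 0.0
```

Call:
apply_moves(
  commands=[
    {"x": 0, "y": -0.1, "z": 3, "ax": 0, "ay": 0, "az": 0, "fingers": 4},
    {"x": 0, "y": 0, "z": 3, "ax": 0, "ay": 0, "az": 0, "fingers": 4},
    {"x": 0, "y": 0, "z": 1.6, "ax": 0, "ay": 0, "az": 0, "fingers": 4},
    {"x": 0, "y": 0, "z": 0, "ax": 0, "ay": 0, "az": 0, "fingers": 4},
    {"x": 0, "y": 0, "z": 0, "ax": 0, "ay": 0, "az": 0, "fingers": 3},
  ],
)

```text
t: 16.7
eef_pos: [0.5716, 0.0124, 0.1069]
ee_rot: [0.995, -0.1, -0.0, 0.0]
wrist_force: [-0.1, -0.7, 0.6]
gripper_width: 0.0302
grip_force: 0.0
```

Call:
apply_moves(
  commands=[
    {"x": 0, "y": 0, "z": 0, "ax": 0, "ay": 0, "az": 0, "fingers": 2.4},
    {"x": 0, "y": 0, "z": 0, "ax": 0, "ay": 0, "az": 0, "fingers": 0},
    {"x": 0, "y": 0, "z": 0, "ax": 0, "ay": 0, "az": 0, "fingers": 0},
    {"x": 0, "y": 0, "z": 0, "ax": 0, "ay": 0, "az": 0, "fingers": 0},
    {"x": 0, "y": 0, "z": 0, "ax": 0, "ay": 0, "az": 0, "fingers": 0},
  ],
)

```text
t: 17.2
eef_pos: [0.5727, 0.0126, 0.1086]
ee_rot: [0.995, -0.1, 0.001, -0.001]
wrist_force: [-0.4, 1.6, 6.9]
gripper_width: 0.0158
grip_force: 58.8
```

Call:
apply_moves(
  commands=[
    {"x": 0, "y": 0, "z": -1, "ax": 0, "ay": 0, "az": 0, "fingers": 0},
    {"x": 0, "y": 0, "z": -3, "ax": 0, "ay": 0, "az": 0, "fingers": 0},
    {"x": 0, "y": 0, "z": -4, "ax": 0, "ay": 0, "az": 0, "fingers": 0},
    {"x": 0, "y": 0, "z": -4, "ax": 0, "ay": 0, "az": 0, "fingers": 0},
    {"x": 0, "y": 0, "z": -1, "ax": 0, "ay": 0, "az": 0, "fingers": 0},
  ],
)

```text
t: 17.7
eef_pos: [0.5736, 0.0114, 0.2415]
ee_rot: [0.995, -0.1, 0.004, -0.0]
wrist_force: [1.4, -0.2, -4.2]
gripper_width: 0.016
grip_force: 59.2
```

```bash
python3 -c "
from h import *
go(.5565,.240,.24,6)"
```

```text
t 17.70 at [0.5736 0.0114 0.2415] yaw -11.52 tilt [ 0.44 -0.02] az -17.52 x 0.69 y -22.92 z 0.15 F [ 1.4 -0.2 -4.2] w 0.0160 g 59.2
```

Call:
apply_moves(
  commands=[
    {"x": 0, "y": 0, "z": 0, "ax": 0, "ay": 0, "az": -8, "fingers": 0},
    {"x": 0, "y": 0, "z": 0, "ax": 0, "ay": 0, "az": -8, "fingers": 0},
    {"x": 0.1, "y": -3, "z": 0, "ax": 0, "ay": 0, "az": -1.5, "fingers": 0},
    {"x": 0.1, "y": -4, "z": 0, "ax": 0, "ay": 0, "az": 0, "fingers": 0},
    {"x": 0.1, "y": -4, "z": 0, "ax": 0, "ay": 0, "az": 0, "fingers": 0},
  ],
)

```text
t: 18.2
eef_pos: [0.5625, 0.1215, 0.2351]
ee_rot: [0.999, 0.051, -0.002, 0.001]
wrist_force: [0.5, 0.2, -4.2]
gripper_width: 0.0162
grip_force: 59.2
```

Call:
apply_moves(
  commands=[
    {"x": 0.1, "y": -4, "z": 0, "ax": 0, "ay": 0, "az": 0, "fingers": 0},
    {"x": 0.1, "y": -4, "z": 0, "ax": 0, "ay": 0, "az": 0, "fingers": 0},
    {"x": 0.1, "y": -3, "z": 0, "ax": 0, "ay": 0, "az": 0, "fingers": 0},
    {"x": 0, "y": -0.9, "z": 0, "ax": 0, "ay": 0, "az": 0, "fingers": 0},
    {"x": 0, "y": 0, "z": 0, "ax": 0, "ay": 0, "az": 0, "fingers": 0},
  ],
)

```text
t: 18.7
eef_pos: [0.5527, 0.2421, 0.2353]
ee_rot: [0.999, 0.054, -0.002, 0.0]
wrist_force: [0.2, -0.5, -4.6]
gripper_width: 0.0162
grip_force: 59.2
```

Call:
apply_moves(
  commands=[
    {"x": 0, "y": 0, "z": 2, "ax": 0, "ay": 0, "az": 0, "fingers": 0},
    {"x": 0, "y": 0, "z": 4, "ax": 0, "ay": 0, "az": 0, "fingers": 0},
    {"x": 0, "y": 0, "z": 4, "ax": 0, "ay": 0, "az": 0, "fingers": 0},
    {"x": 0, "y": 0, "z": 2, "ax": 0, "ay": 0, "az": 0, "fingers": 0},
    {"x": 0, "y": 0, "z": 1, "ax": 0, "ay": 0, "az": 0, "fingers": 0},
  ],
)

```text
t: 19.2
eef_pos: [0.5532, 0.2363, 0.104]
ee_rot: [0.999, 0.051, -0.003, 0.002]
wrist_force: [-0.8, -0.2, -4.0]
gripper_width: 0.0164
grip_force: 59.1
```

```bash
python3 -c "
from h import *
go(.5565,.240,.087,6)"
```

```text
t 19.20 at [0.5532 0.2363 0.104 ] yaw 5.82 tilt [-0.33 -0.3 ] az -0.18 x 0.37 y -0.33 z 1.70 F [-0.8 -0.2 -4. ] w 0.0164 g 59.1
```

Call:
apply_moves(
  commands=[
    {"x": 0, "y": 0, "z": 1, "ax": 0, "ay": 0, "az": 0, "fingers": 0},
    {"x": 0, "y": 0, "z": 0.5, "ax": 0, "ay": 0, "az": 0, "fingers": 0},
    {"x": 0, "y": 0, "z": 0, "ax": 0, "ay": 0, "az": 0, "fingers": 0},
    {"x": 0, "y": 0, "z": 0.1, "ax": 0, "ay": 0, "az": 0, "fingers": 0},
    {"x": 0, "y": 0, "z": 0, "ax": 0, "ay": 0, "az": 0, "fingers": 0},
  ],
)

```text
t: 19.7
eef_pos: [0.5551, 0.2408, 0.0923]
ee_rot: [0.999, 0.053, 0.001, -0.0]
wrist_force: [0.0, -0.1, -5.1]
gripper_width: 0.0159
grip_force: 59.1
```

```bash
python3 -c "
from h import *
go(.5565,.240,.0865,6)"
```

```text
t 19.70 at [0.5551 0.2408 0.0923] yaw 6.03 tilt [0.1  0.05] az 0.03 x 0.13 y 0.09 z 0.58 F [ 0.  -0.1 -5.1] w 0.0159 g 59.1
```

Call:
apply_moves(
  commands=[
    {"x": 0, "y": 0, "z": 0.4, "ax": 0, "ay": 0, "az": 0, "fingers": 0},
    {"x": 0, "y": 0, "z": 0.2, "ax": 0, "ay": 0, "az": 0, "fingers": 0},
    {"x": 0, "y": 0, "z": 0, "ax": 0, "ay": 0, "az": 0, "fingers": 0},
    {"x": 0, "y": 0, "z": 0, "ax": 0, "ay": 0, "az": 0, "fingers": 2},
    {"x": 0, "y": 0, "z": 0, "ax": 0, "ay": 0, "az": 0, "fingers": 4},
  ],
)

```text
t: 20.2
eef_pos: [0.5551, 0.2409, 0.0858]
ee_rot: [0.999, 0.053, 0.001, -0.0]
wrist_force: [0.4, -0.8, -0.3]
gripper_width: 0.0331
grip_force: 0.0
```

Call:
apply_moves(
  commands=[
    {"x": 0, "y": 0, "z": 0, "ax": 0, "ay": 0, "az": 0, "fingers": 4},
    {"x": 0, "y": 0, "z": -2, "ax": 0, "ay": 0, "az": 0, "fingers": 4},
    {"x": 0, "y": 0, "z": -3, "ax": 0, "ay": 0, "az": 0, "fingers": 4},
    {"x": 0, "y": 0, "z": -4, "ax": 0, "ay": 0, "az": 0, "fingers": 4},
    {"x": 0, "y": 0, "z": -3, "ax": 0, "ay": 0, "az": 0, "fingers": 4},
  ],
)

```text
t: 20.7
eef_pos: [0.5553, 0.2405, 0.2076]
ee_rot: [0.999, 0.052, 0.001, -0.0]
wrist_force: [0.5, -0.1, 0.6]
gripper_width: 0.0397
grip_force: 0.0
```

Call:
apply_moves(
  commands=[
    {"x": 0, "y": 0, "z": 0, "ax": 0, "ay": 0, "az": -8, "fingers": 3.5},
    {"x": 0, "y": 0, "z": 0, "ax": 0, "ay": 0, "az": -8, "fingers": 3.5},
    {"x": 0, "y": 0, "z": 0, "ax": 0, "ay": 0, "az": -8, "fingers": 3.5},
    {"x": 0, "y": 0, "z": 0, "ax": 0, "ay": 0, "az": -8, "fingers": 3.5},
    {"x": 0, "y": 0, "z": 0, "ax": 0, "ay": 0, "az": -8, "fingers": 3.5},
  ],
)

```text
t: 21.2
eef_pos: [0.5547, 0.2402, 0.2054]
ee_rot: [0.919, 0.393, 0.0, 0.0]
wrist_force: [-0.1, 0.2, -0.1]
gripper_width: 0.0349
grip_force: 0.0
```

Call:
apply_moves(
  commands=[
    {"x": 0, "y": 0, "z": 0, "ax": 0, "ay": 0, "az": -8, "fingers": 3.5},
    {"x": 0, "y": 0, "z": 0, "ax": 0, "ay": 0, "az": -8, "fingers": 3.5},
    {"x": 0, "y": 0, "z": 0, "ax": 0, "ay": 0, "az": -8, "fingers": 3.5},
    {"x": 0, "y": 0, "z": 0, "ax": 0, "ay": 0, "az": -8, "fingers": 3.5},
    {"x": 0, "y": 0, "z": 0, "ax": 0, "ay": 0, "az": -0.5, "fingers": 3.5},
  ],
)

```text
t: 21.7
eef_pos: [0.5548, 0.24, 0.2052]
ee_rot: [0.774, 0.633, -0.0, -0.0]
wrist_force: [0.0, 0.2, -0.1]
gripper_width: 0.0352
grip_force: 0.0
```

Run:
```python
from h import *
a,_=grab('top');b,_=grab('side')
f=lambda i,x0,y0,w,h,s:cv2.resize(i[y0:y0+h,x0:x0+w,::-1],None,fx=s,fy=s,interpolation=cv2.INTER_CUBIC)
cv2.imwrite('pics/e1.png',np.hstack([f(a,100,130,200,150,2),f(a,200,130,100,75,4)]))
cv2.imwrite('pics/e2.png',np.vstack([np.hstack([f(a,200,130,110,80,3.5),f(b,190,120,110,80,3.5)]),np.hstack([f(a,110,130,110,80,3.5),f(b,170,220,110,80,3.5)])]))
go(.5535,-.078,.2,78.5)
```

```text
t 21.80 at [0.5547 0.2402 0.2053] yaw 78.34 tilt [-0. -0.] az -0.16 x -31.20 y 6.23 z 0.53 F [ 0.5 -0.3 -0.3] w 0.0350 g 0.0
```

View pics/e2.png

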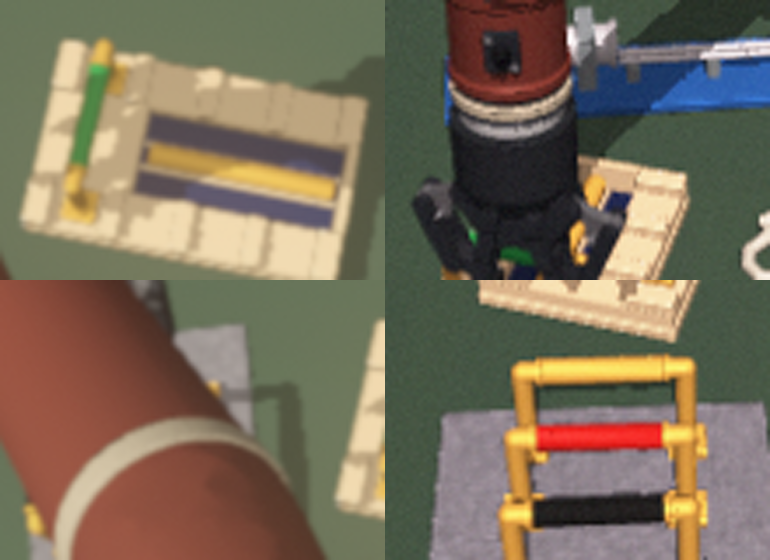

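The three handles stand upright on the mat (bottom right). The bar is clear in the trough, top-left crop, from (148,155) to (335,190), and green is undisturbed at (90,120).

Run:
```python
from h import *
T=lambda x,y:((x+.5)/3.5-.5+200,(y+.5)/3.5-.5+130)
d=np.load('top.npz')['d']
a=atz('top',*T(148,155),.03);b=atz('top',*T(335,190),.03);m=(a+b)/2
print(a,b,np.linalg.norm(a-b),np.degrees(np.arctan2(*(a-b)[[1,0]])))
for t in(.2,.5,.8):print(dep('top',*(np.array(T(148,155))*t+np.array(T(335,190))*(1-t)),d))
u=(a-b)/np.linalg.norm(a-b);g=m-.025*u;print(m,g)
go(g[0],g[1],.2,78.5)
```

```text
[0.57093208 0.02507391 0.03      ] [ 0.53938408 -0.13194578  0.03      ] 0.16015761237706552 78.63953431849316
[ 0.54582048 -0.10062411  0.02931132]
[ 0.55432601 -0.0532792   0.03352288]
[ 0.56411089 -0.0063532   0.03206109]
[ 0.55515808 -0.05343594  0.03      ] [ 0.55023356 -0.07794612  0.03      ]
t 21.80 at [0.5547 0.2402 0.2053] yaw 78.34 tilt [-0. -0.] az -0.16 x -31.26 y 5.91 z 0.53 F [ 0.5 -0.3 -0.3] w 0.0350 g 0.0
```

Call:
apply_moves(
  commands=[
    {"x": -3, "y": 0.6, "z": 0, "ax": 0, "ay": 0, "az": 0, "fingers": 3.5},
    {"x": -4, "y": 0.8, "z": 0, "ax": 0, "ay": 0, "az": 0, "fingers": 3.5},
    {"x": -4, "y": 0.8, "z": 0, "ax": 0, "ay": 0, "az": 0, "fingers": 3.5},
    {"x": -4, "y": 0.8, "z": 0, "ax": 0, "ay": 0, "az": 0, "fingers": 3.5},
    {"x": -4, "y": 0.8, "z": 0, "ax": 0, "ay": 0, "az": 0, "fingers": 3.5},
  ],
)

```text
t: 22.3
eef_pos: [0.5539, 0.0452, 0.2055]
ee_rot: [0.775, 0.632, 0.0, 0.0]
wrist_force: [0.4, -0.8, 0.1]
gripper_width: 0.0348
grip_force: 0.0
```

Call:
apply_moves(
  commands=[
    {"x": -4, "y": 0.8, "z": 0, "ax": 0, "ay": 0, "az": 0, "fingers": 3.5},
    {"x": -4, "y": 0.7, "z": 0, "ax": 0, "ay": 0, "az": 0, "fingers": 3.5},
    {"x": -3, "y": 0.6, "z": 0, "ax": 0, "ay": 0, "az": 0, "fingers": 3.5},
    {"x": -1.3, "y": 0, "z": 0, "ax": 0, "ay": 0, "az": 0, "fingers": 3.5},
    {"x": 0, "y": 0, "z": 0, "ax": 0, "ay": 0, "az": 0, "fingers": 3.5},
  ],
)

```text
t: 22.8
eef_pos: [0.5495, -0.0799, 0.2052]
ee_rot: [0.776, 0.631, -0.0, 0.0]
wrist_force: [0.4, 1.1, -0.8]
gripper_width: 0.0347
grip_force: 0.0
```

Call:
apply_moves(
  commands=[
    {"x": 0, "y": 0, "z": 0, "ax": 0, "ay": 0, "az": 0, "fingers": 3.5},
    {"x": 0, "y": 0, "z": 0, "ax": 0, "ay": 0, "az": 0, "fingers": 3.5},
    {"x": 0, "y": 0, "z": 3, "ax": 0, "ay": 0, "az": 0, "fingers": 3.5},
    {"x": 0, "y": 0, "z": 4, "ax": 0, "ay": 0, "az": 0, "fingers": 3.5},
    {"x": 0, "y": 0, "z": 4, "ax": 0, "ay": 0, "az": 0, "fingers": 3.5},
  ],
)

```text
t: 23.3
eef_pos: [0.551, -0.0756, 0.095]
ee_rot: [0.773, 0.634, 0.001, 0.0]
wrist_force: [0.1, -0.4, -0.8]
gripper_width: 0.0351
grip_force: 0.0
```

Run:
```python
from h import *
go(.5502,-.078,.036,78.5)
```

```text
t 23.30 at [ 0.551  -0.0756  0.095 ] yaw 78.69 tilt [0.16 0.06] az 0.19 x -0.25 y -0.03 z 5.90 F [ 0.1 -0.4 -0.8] w 0.0351 g 0.0
```

Call:
apply_moves(
  commands=[
    {"x": -0.2, "y": 0, "z": 2.5, "ax": 0, "ay": 0, "az": 0, "fingers": 3.5},
    {"x": 0, "y": 0, "z": 2, "ax": 0, "ay": 0, "az": 0, "fingers": 3.5},
    {"x": 0, "y": 0, "z": 1.1, "ax": 0, "ay": 0, "az": 0, "fingers": 3.5},
    {"x": 0, "y": 0, "z": 0, "ax": 0, "ay": 0, "az": 0, "fingers": 3.5},
    {"x": 0, "y": 0, "z": 0, "ax": 0, "ay": 0, "az": 0, "fingers": 3.5},
  ],
)

```text
t: 23.8
eef_pos: [0.5504, -0.0789, 0.04]
ee_rot: [0.774, 0.633, 0.001, 0.0]
wrist_force: [-0.4, -0.9, -0.2]
gripper_width: 0.0349
grip_force: 0.0
```

Call:
apply_moves(
  commands=[
    {"x": 0, "y": 0, "z": 0.3, "ax": 0, "ay": 0, "az": 0, "fingers": 3.5},
    {"x": 0, "y": 0, "z": 0, "ax": 0, "ay": 0, "az": 0, "fingers": 3},
    {"x": 0, "y": 0, "z": 0, "ax": 0, "ay": 0, "az": 0, "fingers": 2.4},
    {"x": 0, "y": 0, "z": 0, "ax": 0, "ay": 0, "az": 0, "fingers": 0},
    {"x": 0, "y": 0, "z": 0, "ax": 0, "ay": 0, "az": 0, "fingers": 0},
  ],
)

```text
t: 24.3
eef_pos: [0.5512, -0.0802, 0.0375]
ee_rot: [0.774, 0.633, 0.001, 0.001]
wrist_force: [0.9, -0.3, 6.3]
gripper_width: 0.0171
grip_force: 58.7
```

Run:
```python
from h import *
go(.5502,-.078,.034,78.5)
```

```text
t 24.30 at [ 0.5512 -0.0802  0.0375] yaw 78.48 tilt [ 0.22 -0.02] az -0.02 x 0.19 y -0.14 z 0.35 F [ 0.9 -0.3  6.3] w 0.0171 g 58.7
```

The grip is a bit high, so I'll reopen, go lower and regrip.

Call:
apply_moves(
  commands=[
    {"x": 0, "y": 0, "z": 0, "ax": 0, "ay": 0, "az": 0, "fingers": 3},
    {"x": 0, "y": 0, "z": 0, "ax": 0, "ay": 0, "az": 0, "fingers": 3},
    {"x": 0, "y": 0, "z": 0.4, "ax": 0, "ay": 0, "az": 0, "fingers": 3},
    {"x": 0, "y": 0, "z": 0, "ax": 0, "ay": 0, "az": 0, "fingers": 3},
    {"x": 0, "y": 0, "z": 0, "ax": 0, "ay": 0, "az": 0, "fingers": 3},
  ],
)

```text
t: 24.8
eef_pos: [0.5491, -0.0798, 0.0319]
ee_rot: [0.774, 0.633, -0.0, -0.0]
wrist_force: [-0.9, -0.2, -0.8]
gripper_width: 0.0297
grip_force: 0.0
```

Run:
```python
from h import *
go(.5502,-.078,.0325,78.5)
```

```text
t 24.80 at [ 0.5491 -0.0798  0.0319] yaw 78.53 tilt [-0.07  0.01] az 0.03 x 0.20 y 0.07 z -0.06 F [-0.9 -0.2 -0.8] w 0.0297 g 0.0
```

Call:
apply_moves(
  commands=[
    {"x": 0, "y": 0, "z": 0, "ax": 0, "ay": 0, "az": 0, "fingers": 2.4},
    {"x": 0, "y": 0, "z": 0, "ax": 0, "ay": 0, "az": 0, "fingers": 0},
    {"x": 0, "y": 0, "z": 0, "ax": 0, "ay": 0, "az": 0, "fingers": 0},
    {"x": 0, "y": 0, "z": 0, "ax": 0, "ay": 0, "az": 0, "fingers": 0},
    {"x": 0, "y": 0, "z": 0, "ax": 0, "ay": 0, "az": 0, "fingers": 0},
  ],
)

```text
t: 25.3
eef_pos: [0.5512, -0.0801, 0.0328]
ee_rot: [0.774, 0.633, 0.001, 0.001]
wrist_force: [4.2, -0.1, 0.7]
gripper_width: 0.0177
grip_force: 58.7
```

Call:
apply_moves(
  commands=[
    {"x": 0, "y": 0, "z": -1, "ax": 0, "ay": 0, "az": 0, "fingers": 0},
    {"x": 0, "y": 0, "z": -2, "ax": 0, "ay": 0, "az": 0, "fingers": 0},
    {"x": 0, "y": 0, "z": -3, "ax": 0, "ay": 0, "az": 0, "fingers": 0},
    {"x": 0, "y": 0, "z": -3, "ax": 0, "ay": 0, "az": 0, "fingers": 0},
    {"x": 0, "y": 0, "z": -2, "ax": 0, "ay": 0, "az": 0, "fingers": 0},
  ],
)

```text
t: 25.8
eef_pos: [0.547, -0.0795, 0.1431]
ee_rot: [0.774, 0.633, -0.002, -0.002]
wrist_force: [1.0, 0.4, -3.6]
gripper_width: 0.0176
grip_force: 59.1
```

Run:
```python
from h import *
s=np.array([.536,-.323]);u=np.array([np.cos(np.radians(7.8)),np.sin(np.radians(7.8))])
g=s-.125*u;go(g[0],g[1],.14,7.8)
```

```text
t 25.80 at [ 0.547  -0.0795  0.1431] yaw 78.57 tilt [-0.31  0.01] az 70.77 x -16.89 y 23.97 z 0.31 F [ 1.   0.4 -3.6] w 0.0176 g 59.1
```

Call:
apply_moves(
  commands=[
    {"x": 0, "y": 0, "z": -1, "ax": 0, "ay": 0, "az": 5, "fingers": 0},
    {"x": 0, "y": 0, "z": -1, "ax": 0, "ay": 0, "az": 8, "fingers": 0},
    {"x": 0, "y": 0, "z": 0, "ax": 0, "ay": 0, "az": 8, "fingers": 0},
    {"x": 0, "y": 0, "z": 0, "ax": 0, "ay": 0, "az": 8, "fingers": 0},
    {"x": 0, "y": 0, "z": 0, "ax": 0, "ay": 0, "az": 8, "fingers": 0},
  ],
)

```text
t: 26.3
eef_pos: [0.5458, -0.0793, 0.1609]
ee_rot: [0.936, 0.352, -0.004, -0.002]
wrist_force: [0.5, -0.2, -4.7]
gripper_width: 0.0176
grip_force: 58.9
```

Call:
apply_moves(
  commands=[
    {"x": 0, "y": 0, "z": 0, "ax": 0, "ay": 0, "az": 8, "fingers": 0},
    {"x": 0, "y": 0, "z": 0, "ax": 0, "ay": 0, "az": 8, "fingers": 0},
    {"x": 0, "y": 0, "z": 0, "ax": 0, "ay": 0, "az": 8, "fingers": 0},
    {"x": 0, "y": 0, "z": 0, "ax": 0, "ay": 0, "az": 6, "fingers": 0},
    {"x": 0, "y": 0, "z": 0, "ax": 0, "ay": 0, "az": 3.8, "fingers": 0},
  ],
)

```text
t: 26.8
eef_pos: [0.5458, -0.0789, 0.1607]
ee_rot: [0.998, 0.066, -0.005, -0.001]
wrist_force: [0.1, -0.2, -4.5]
gripper_width: 0.0174
grip_force: 58.9
```

Call:
apply_moves(
  commands=[
    {"x": -1.5, "y": 2, "z": 0, "ax": 0, "ay": 0, "az": 0, "fingers": 0},
    {"x": -2.1, "y": 3, "z": 0, "ax": 0, "ay": 0, "az": 0, "fingers": 0},
    {"x": -2.1, "y": 3, "z": 0, "ax": 0, "ay": 0, "az": 0, "fingers": 0},
    {"x": -2.1, "y": 3, "z": 0, "ax": 0, "ay": 0, "az": 0, "fingers": 0},
    {"x": -2.1, "y": 3, "z": 0, "ax": 0, "ay": 0, "az": 0, "fingers": 0},
  ],
)

```text
t: 27.3
eef_pos: [0.4663, -0.2311, 0.1609]
ee_rot: [0.998, 0.068, -0.004, -0.002]
wrist_force: [0.2, -0.7, -3.9]
gripper_width: 0.0177
grip_force: 59.1
```

Call:
apply_moves(
  commands=[
    {"x": -2.1, "y": 3, "z": 0, "ax": 0, "ay": 0, "az": 0, "fingers": 0},
    {"x": -2.1, "y": 3, "z": 0, "ax": 0, "ay": 0, "az": 0, "fingers": 0},
    {"x": -1.7, "y": 2.5, "z": 0, "ax": 0, "ay": 0, "az": 0, "fingers": 0},
    {"x": -1, "y": 1.4, "z": 0, "ax": 0, "ay": 0, "az": 0, "fingers": 0},
    {"x": 0, "y": 0, "z": 0, "ax": 0, "ay": 0, "az": 0, "fingers": 0},
  ],
)

```text
t: 27.8
eef_pos: [0.4102, -0.3408, 0.1609]
ee_rot: [0.998, 0.064, -0.004, -0.002]
wrist_force: [-0.4, 0.5, -4.3]
gripper_width: 0.0174
grip_force: 59.1
```

Call:
apply_moves(
  commands=[
    {"x": 0, "y": 0, "z": 0, "ax": 0, "ay": 0, "az": 0, "fingers": 0},
    {"x": 0, "y": 0, "z": 1, "ax": 0, "ay": 0, "az": 0, "fingers": 0},
    {"x": 0, "y": 0, "z": 2, "ax": 0, "ay": 0, "az": 0, "fingers": 0},
    {"x": 0, "y": 0, "z": 2, "ax": 0, "ay": 0, "az": 0, "fingers": 0},
    {"x": 0, "y": 0, "z": 1, "ax": 0, "ay": 0, "az": 0, "fingers": 0},
  ],
)

```text
t: 28.3
eef_pos: [0.4147, -0.3364, 0.1]
ee_rot: [0.998, 0.069, -0.002, -0.002]
wrist_force: [0.2, 1.1, -4.6]
gripper_width: 0.0177
grip_force: 59.2
```

Run:
```python
from h import *
s=np.array([.536,-.323]);u=np.array([np.cos(np.radians(7.8)),np.sin(np.radians(7.8))])
a,_=grab('top');b,_=grab('side')
f=lambda i,x0,y0,w,h,s:cv2.resize(i[y0:y0+h,x0:x0+w,::-1],None,fx=s,fy=s,interpolation=cv2.INTER_CUBIC)
cv2.imwrite('pics/g1.png',np.hstack([f(a,310,130,90,130,4),f(b,200,90,110,130,4)]))
g=s-.125*u;go(g[0],g[1],.058,7.8)
```

```text
t 28.40 at [ 0.4146 -0.3371  0.1004] yaw 7.84 tilt [-0.22  0.22] az 0.04 x -0.28 y 0.25 z 4.24 F [ 0.5  0.3 -4.2] w 0.0178 g 59.2
```

View pics/g1.png

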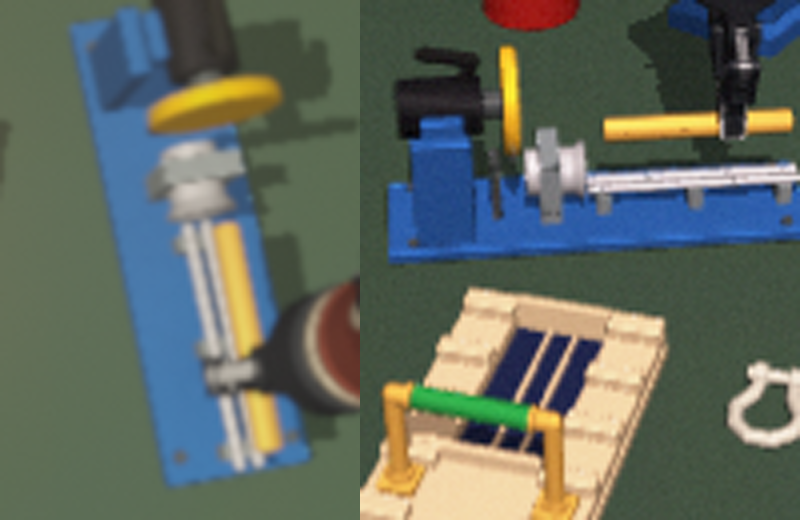

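The bar hangs level and parallel over the rails: top crop front (228,225) and tail (265,450), with rails (203,225) to (251,466). Next, the offsets.

Run:
```python
from h import *
T=lambda x,y:((x+.5)/4-.5+310,(y+.5)/4-.5+130)
S=lambda x,y:((x+.5)/4-.5+200,(y+.5)/4-.5+90)
def tri(a,b):
    o,d=ray('top',*a);p,e=ray('side',*b)
    s,*_=np.linalg.lstsq(np.stack([d,-e],1),p-o,rcond=None);x,y=o+d*s[0],p+e*s[1];return (x+y)/2,np.linalg.norm(x-y)
A=lambda a,b:(np.degrees(np.arctan2(*(a-b)[[1,0]])),np.linalg.norm(a-b))
f,t=atz('top',*T(228,225),.097),atz('top',*T(265,450),.097);print('bar',f,t,A(f,t))
f3,t3=tri(T(228,225),S(245,127)),tri(T(265,450),S(432,120));print(f3,t3)
F,G=atz('top',*T(203.5,225),.035),atz('top',*T(251,466),.035);print('rail',F,G,A(F,G))
m=(f+t)/2;print('mid',m)
u=(F-G)/np.linalg.norm(F-G);n=np.array([-u[1],u[0],0]);
for p in(f,m,t):print('lateral bar-rail (left+)',(p-F)@n,'along from rail tube end',(p-F)@u, 'from tail end',(p-G)@u)
p,_=r.grab_frame('top')
# tube flare edge pixel col/row via crop
```

```text
bar [ 0.51822693 -0.32233104  0.097     ] [ 0.36241457 -0.33787628  0.097     ] (np.float64(5.697486176737419), np.float64(0.15658591046254192))
(array([ 0.51952415, -0.32468321,  0.09010898]), np.float64(0.00018770157534298525)) (array([ 0.36258851, -0.3392379 ,  0.09322383]), np.float64(5.717026922685105e-05))
rail [ 0.53090272 -0.32504822  0.035     ] [ 0.35355025 -0.34906374  0.035     ] (np.float64(7.711588274785765), np.float64(0.17897107232637435))
mid [ 0.44032075 -0.33010366  0.097     ]
lateral bar-rail (left+) 0.0043935248165919965 along from rail tube end -0.01219654095261191 from tail end 0.16677453137376244
lateral bar-rail (left+) 0.007145167819541931 along from rail tube end -0.09044112734445194 from tail end 0.08852994498192242
lateral bar-rail (left+) 0.009896810822491858 along from rail tube end -0.16868571373629193 from tail end 0.010285358590082441
```

Run:
```python
from h import *
p=np.load('top.npz')['p'].astype(int);sub=p[183:246,345:385]
R,G,B=[p[...,i] for i in range(3)]
yel=(R>120)&(R-B>60)
def col(mask,v0,v1,u0,u1,z):
    pts=[]
    for v in range(v0,v1):
        us=np.where(mask[v,u0:u1])[0]+u0
        if len(us)>=3: pts.append(atz('top',us.mean(),v,z)[:2])
    pts=np.array(pts);c=np.polyfit(pts[:,0],pts[:,1],1);print(len(pts),np.degrees(np.arctan(c[0])),np.polyval(c,[.37,.44,.5]),pts[:,0].min(),pts[:,0].max());return c
b=col(yel,183,248,360,385,.092)
for z in(.035,):
    w=(R>150)&(abs(R-B)<45)&(R>110)
    # rails: use initial unobstructed frame
    q=cv2.imread('pics/top0.png')[:,:,::-1].astype(int)
    W=(q[...,0]>140)&(abs(q[...,0]-q[...,2])<50)
    a=col(W,190,245,352,380,.035)
```

```text
48 7.213073269783354 [-0.34027071 -0.33141142 -0.32381775] 0.36296842868134516 0.5188837846923835
55 9.014368978604578 [-0.34464458 -0.33353968 -0.32402118] 0.3597256044483706 0.518522182378256
```

Call:
apply_moves(
  commands=[
    {"x": 0, "y": 0.25, "z": 0, "ax": 0, "ay": 0, "az": -0.5, "fingers": 0},
    {"x": 0, "y": 0, "z": 1.5, "ax": 0, "ay": 0, "az": 0, "fingers": 0},
    {"x": 0, "y": 0, "z": 1.5, "ax": 0, "ay": 0, "az": 0, "fingers": 0},
    {"x": 0, "y": 0, "z": 0.7, "ax": 0, "ay": 0, "az": 0, "fingers": 0},
    {"x": 0, "y": 0, "z": 0, "ax": 0, "ay": 0, "az": 0, "fingers": 0},
  ],
)

```text
t: 28.95
eef_pos: [0.4154, -0.3417, 0.0651]
ee_rot: [0.997, 0.072, -0.0, -0.0]
wrist_force: [0.4, -0.4, -4.1]
gripper_width: 0.0174
grip_force: 59.2
```

Call:
apply_moves(
  commands=[
    {"x": 0, "y": 0, "z": 0, "ax": 0, "ay": 0, "az": 0, "fingers": 0},
    {"x": 0, "y": 0, "z": 0.2, "ax": 0, "ay": 0, "az": 0, "fingers": 0},
    {"x": 0, "y": 0, "z": 0, "ax": 0, "ay": 0, "az": 0, "fingers": 0},
    {"x": 0, "y": 0, "z": 0.1, "ax": 0, "ay": 0, "az": 0, "fingers": 0},
    {"x": 0, "y": 0, "z": 0, "ax": 0, "ay": 0, "az": 0, "fingers": 0},
  ],
)

```text
t: 29.45
eef_pos: [0.4156, -0.3418, 0.0624]
ee_rot: [0.997, 0.072, 0.0, 0.0]
wrist_force: [0.3, -1.1, -4.5]
gripper_width: 0.0175
grip_force: 59.2
```

Run:
```python
from h import *
s=np.array([.536,-.323]);u=np.array([np.cos(np.radians(8)),np.sin(np.radians(8))])
g=s-.125*u;go(g[0],g[1],.056,8.3);print(r.observe()['torque'])
```

```text
t 29.45 at [ 0.4156 -0.3418  0.0624] yaw 8.22 tilt [ 0.01 -0.  ] az -0.08 x -0.32 y -0.19 z 0.64 F [ 0.3 -1.1 -4.5] w 0.0175 g 59.2
[-0.01723006  0.12035511  0.03025118]
```

Call:
apply_moves(
  commands=[
    {"x": 0, "y": -0.2, "z": 0.2, "ax": 0, "ay": 0, "az": 0, "fingers": 0},
    {"x": 0, "y": 0, "z": 0.2, "ax": 0, "ay": 0, "az": 0, "fingers": 0},
    {"x": 0, "y": 0, "z": 0.1, "ax": 0, "ay": 0, "az": 0, "fingers": 0},
    {"x": 0, "y": 0, "z": 0, "ax": 0, "ay": 0, "az": 0, "fingers": 0},
    {"x": 0, "y": 0, "z": 0, "ax": 0, "ay": 0, "az": 0, "fingers": 0},
  ],
)

```text
t: 29.95
eef_pos: [0.4152, -0.3395, 0.0573]
ee_rot: [0.997, 0.072, -0.0, -0.0]
wrist_force: [-0.9, 0.2, -3.2]
gripper_width: 0.0172
grip_force: 59.2
```

Call:
apply_moves(
  commands=[
    {"x": 0, "y": 0, "z": 0.1, "ax": 0, "ay": 0, "az": 0, "fingers": 0},
    {"x": 0, "y": 0, "z": 0, "ax": 0, "ay": 0, "az": 0, "fingers": 0},
    {"x": 0, "y": 0, "z": 0.1, "ax": 0, "ay": 0, "az": 0, "fingers": 0},
    {"x": 0, "y": 0, "z": 0, "ax": 0, "ay": 0, "az": 0, "fingers": 0},
    {"x": 0, "y": 0, "z": 0, "ax": 0, "ay": 0, "az": 0, "fingers": 0},
  ],
)

```text
t: 30.45
eef_pos: [0.4151, -0.3397, 0.0561]
ee_rot: [0.997, 0.072, -0.0, -0.0]
wrist_force: [-2.7, 1.8, 5.5]
gripper_width: 0.0175
grip_force: 60.1
```

Run:
```python
from h import *
go(.4156,-.34,.056,8.3);print(r.observe()['torque'])
```

```text
t 30.45 at [ 0.4151 -0.3397  0.0561] yaw 8.22 tilt [-0.  0.] az -0.08 x 0.04 y 0.03 z 0.01 F [-2.7  1.8  5.5] w 0.0175 g 60.1
[0.4949762  0.48428878 0.0872133 ]
```

Call:
apply_moves(
  commands=[
    {"x": 0, "y": 0, "z": 0, "ax": 0, "ay": 0, "az": 0, "fingers": 2.4},
    {"x": 0, "y": 0, "z": 0, "ax": 0, "ay": 0, "az": 0, "fingers": 2.8},
    {"x": 0, "y": 0, "z": 0, "ax": 0, "ay": 0, "az": 0, "fingers": 2.8},
    {"x": 0, "y": 0, "z": 0, "ax": 0, "ay": 0, "az": 0, "fingers": 2.8},
    {"x": 0, "y": 0, "z": -0.1, "ax": 0, "ay": 0, "az": 0, "fingers": 2.8},
  ],
)

```text
t: 30.95
eef_pos: [0.4154, -0.3399, 0.0562]
ee_rot: [0.997, 0.072, 0.0, 0.0]
wrist_force: [-0.7, 0.3, -0.4]
gripper_width: 0.0282
grip_force: 0.0
```

Run:
```python
from h import *
go(.4156,-.34,.056,8.3)
a,_=grab('top');b,_=grab('side')
f=lambda i,x0,y0,w,h,s:cv2.resize(i[y0:y0+h,x0:x0+w,::-1],None,fx=s,fy=s,interpolation=cv2.INTER_CUBIC)
cv2.imwrite('pics/g2.png',np.hstack([f(a,345,160,50,90,6),f(b,235,110,80,90,6)]))
```

```text
t 30.95 at [ 0.4154 -0.3399  0.0562] yaw 8.21 tilt [ 0.01 -0.  ] az -0.09 x 0.02 y 0.01 z 0.02 F [-0.7  0.3 -0.4] w 0.0282 g 0.0
```

View pics/g2.png

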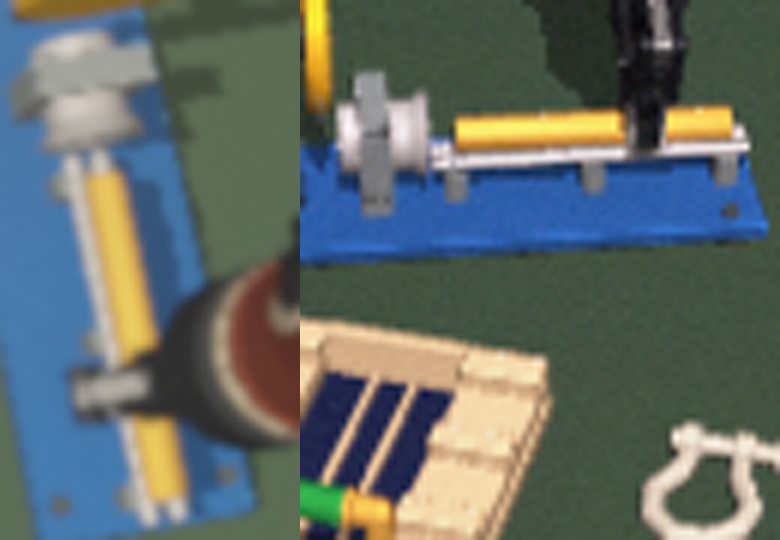

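The bar lies on the rails: side crop (455,130) to (733,122), tube mouth (425,130). I'll regrip and feed.

Call:
apply_moves(
  commands=[
    {"x": 0, "y": 0, "z": 0, "ax": 0, "ay": 0, "az": 0, "fingers": 2.2},
    {"x": 0, "y": 0, "z": 0, "ax": 0, "ay": 0, "az": 0, "fingers": 0},
    {"x": 0, "y": 0, "z": 0, "ax": 0, "ay": 0, "az": 0, "fingers": 0},
    {"x": 0, "y": 0, "z": 0, "ax": 0, "ay": 0, "az": 0, "fingers": 0},
    {"x": 0, "y": 0, "z": 0, "ax": 0, "ay": 0, "az": 0, "fingers": 0},
  ],
)

```text
t: 31.55
eef_pos: [0.4152, -0.3394, 0.0566]
ee_rot: [0.997, 0.072, -0.0, -0.0]
wrist_force: [-0.6, 2.7, 6.3]
gripper_width: 0.0175
grip_force: 59.1
```

Run:
```python
from h import *
go(.4156,-.34,.056,8.3);print(r.observe()['torque'])
```

```text
t 31.55 at [ 0.4152 -0.3394  0.0566] yaw 8.24 tilt [-0.02  0.04] az -0.06 x 0.03 y 0.07 z 0.06 F [-0.6  2.7  6.3] w 0.0175 g 59.1
[ 0.43265871  0.24037448 -0.01591258]
```

Call:
apply_moves(
  commands=[
    {"x": 0.5, "y": 0, "z": -0.1, "ax": 0, "ay": 0, "az": 0, "fingers": 0},
    {"x": 0.7, "y": 0, "z": 0, "ax": 0, "ay": 0, "az": 0, "fingers": 0},
    {"x": 0.7, "y": 0, "z": 0, "ax": 0, "ay": 0, "az": 0, "fingers": 0},
    {"x": 0.6, "y": 0, "z": 0, "ax": 0, "ay": 0, "az": 0, "fingers": 0},
    {"x": 0.5, "y": 0, "z": 0, "ax": 0, "ay": 0, "az": 0, "fingers": 0},
  ],
)

```text
t: 32.05
eef_pos: [0.4459, -0.335, 0.057]
ee_rot: [0.997, 0.072, 0.0, -0.0]
wrist_force: [-1.6, -0.1, -1.0]
gripper_width: 0.0173
grip_force: 58.8
```

Run:
```python
from h import *
go(.5013,-.328,.056,8);print(r.observe()['torque'])
```

```text
t 32.05 at [ 0.4459 -0.335   0.057 ] yaw 8.26 tilt [0.01 0.03] az 0.26 x 5.58 y 0.08 z 0.10 F [-1.6 -0.1 -1. ] w 0.0173 g 58.8
[0.21980626 0.57082445 0.04208652]
```

Entering the mouth freely; I'll continue.

Call:
apply_moves(
  commands=[
    {"x": 0.7, "y": 0, "z": 0, "ax": 0, "ay": 0, "az": 0, "fingers": 0},
    {"x": 0.7, "y": 0, "z": 0, "ax": 0, "ay": 0, "az": 0, "fingers": 0},
    {"x": 0.7, "y": 0, "z": 0, "ax": 0, "ay": 0, "az": 0, "fingers": 0},
    {"x": 0.7, "y": 0, "z": 0, "ax": 0, "ay": 0, "az": 0, "fingers": 0},
    {"x": 0.5, "y": 0, "z": 0, "ax": 0, "ay": 0, "az": 0, "fingers": 0},
  ],
)

```text
t: 32.55
eef_pos: [0.4789, -0.3307, 0.0574]
ee_rot: [0.997, 0.072, 0.001, 0.0]
wrist_force: [-1.4, 0.6, -1.6]
gripper_width: 0.0175
grip_force: 58.7
```

Run:
```python
from h import *
go(.5013,-.328,.056,8);print(r.observe()['torque'])
```

```text
t 32.55 at [ 0.4789 -0.3307  0.0574] yaw 8.25 tilt [ 0.08 -0.02] az 0.25 x 2.25 y 0.04 z 0.14 F [-1.4  0.6 -1.6] w 0.0175 g 58.7
[0.1814702  0.49540418 0.03098064]
```

Call:
apply_moves(
  commands=[
    {"x": 0.5, "y": 0, "z": 0, "ax": 0, "ay": 0, "az": 0, "fingers": 0},
    {"x": 0.5, "y": 0, "z": 0, "ax": 0, "ay": 0, "az": 0, "fingers": 0},
    {"x": 0.3, "y": 0, "z": 0, "ax": 0, "ay": 0, "az": 0, "fingers": 0},
    {"x": 0.2, "y": 0, "z": 0, "ax": 0, "ay": 0, "az": 0, "fingers": 0},
    {"x": 0.1, "y": 0, "z": 0, "ax": 0, "ay": 0, "az": 0, "fingers": 0},
  ],
)

```text
t: 33.05
eef_pos: [0.4932, -0.3284, 0.0573]
ee_rot: [0.997, 0.072, -0.0, -0.0]
wrist_force: [-4.2, 1.3, 1.1]
gripper_width: 0.0179
grip_force: 58.8
```

Run:
```python
from h import *
go(.5013,-.328,.056,8);print(r.observe()['torque'])
```

```text
t 33.05 at [ 0.4932 -0.3284  0.0573] yaw 8.21 tilt [-0.04  0.02] az 0.21 x 0.80 y 0.07 z 0.13 F [-4.2  1.3  1.1] w 0.0179 g 58.8
[0.28437459 0.85223894 0.0616841 ]
```

Call:
apply_moves(
  commands=[
    {"x": 0.2, "y": 0, "z": 0, "ax": 0, "ay": 0, "az": 0, "fingers": 0},
    {"x": 0.2, "y": 0, "z": 0, "ax": 0, "ay": 0, "az": 0, "fingers": 0},
    {"x": 0.1, "y": 0, "z": 0, "ax": 0, "ay": 0, "az": 0, "fingers": 0},
    {"x": 0, "y": 0, "z": 0, "ax": 0, "ay": 0, "az": 0, "fingers": 0},
    {"x": 0, "y": 0, "z": 0, "ax": 0, "ay": 0, "az": 0, "fingers": 0},
  ],
)

```text
t: 33.55
eef_pos: [0.4988, -0.3277, 0.0574]
ee_rot: [0.997, 0.072, 0.0, -0.0]
wrist_force: [-2.3, 2.0, 0.0]
gripper_width: 0.0173
grip_force: 58.9
```

Run:
```python
from h import *
go(.5013,-.328,.056,8);print(r.observe()['torque'])
```

```text
t 33.55 at [ 0.4988 -0.3277  0.0574] yaw 8.23 tilt [0.04 0.01] az 0.23 x 0.24 y 0.07 z 0.14 F [-2.3  2.   0. ] w 0.0173 g 58.9
[0.36573491 0.7309608  0.07933326]
```

Call:
apply_moves(
  commands=[
    {"x": 0.2, "y": 0, "z": 0, "ax": 0, "ay": 0, "az": 0, "fingers": 0},
    {"x": 0.2, "y": 0, "z": 0, "ax": 0, "ay": 0, "az": 0, "fingers": 0},
    {"x": 0.1, "y": 0, "z": 0, "ax": 0, "ay": 0, "az": 0, "fingers": 0},
    {"x": 0, "y": 0, "z": 0, "ax": 0, "ay": 0, "az": 0, "fingers": 0},
    {"x": 0, "y": 0, "z": 0, "ax": 0, "ay": 0, "az": 0, "fingers": 0},
  ],
)

```text
t: 34.05
eef_pos: [0.5029, -0.3271, 0.0574]
ee_rot: [0.997, 0.072, -0.001, -0.0]
wrist_force: [-5.4, 2.8, 1.1]
gripper_width: 0.0174
grip_force: 59.1
```

Run:
```python
from h import *
go(.5013,-.328,.056,8);print(r.observe()['torque'])
```

```text
t 34.05 at [ 0.5029 -0.3271  0.0574] yaw 8.21 tilt [-0.06  0.02] az 0.21 x -0.17 y 0.07 z 0.14 F [-5.4  2.8  1.1] w 0.0174 g 59.1
[0.37868797 1.07794666 0.04745735]
```

Call:
apply_moves(
  commands=[
    {"x": 0.2, "y": -0.05, "z": 0, "ax": 0, "ay": 0, "az": 0, "fingers": 0},
    {"x": 0.2, "y": 0, "z": 0, "ax": 0, "ay": 0, "az": 0, "fingers": 0},
    {"x": 0, "y": 0, "z": 0, "ax": 0, "ay": 0, "az": 0, "fingers": 0},
    {"x": 0, "y": 0, "z": 0, "ax": 0, "ay": 0, "az": 0, "fingers": 0},
    {"x": 0, "y": 0, "z": 0, "ax": 0, "ay": 0, "az": 0, "fingers": 0},
  ],
)

```text
t: 34.55
eef_pos: [0.5032, -0.3269, 0.0573]
ee_rot: [0.997, 0.071, -0.004, -0.001]
wrist_force: [-10.2, 1.1, 6.2]
gripper_width: 0.0178
grip_force: 59.5
```

Run:
```python
from h import *
go(.5013,-.328,.056,8);print(r.observe()['torque'])
a,_=grab('top');b,_=grab('side')
f=lambda i,x0,y0,w,h,s:cv2.resize(i[y0:y0+h,x0:x0+w,::-1],None,fx=s,fy=s,interpolation=cv2.INTER_CUBIC)
cv2.imwrite('pics/g3.png',np.hstack([f(a,345,150,50,90,6),f(b,215,110,80,90,6)]))
```

```text
t 34.55 at [ 0.5032 -0.3269  0.0573] yaw 8.13 tilt [-0.45  0.03] az 0.13 x -0.20 y 0.08 z 0.13 F [-10.2   1.1   6.2] w 0.0178 g 59.5
[0.22517281 2.18025857 0.12056189]
```

View pics/g3.png

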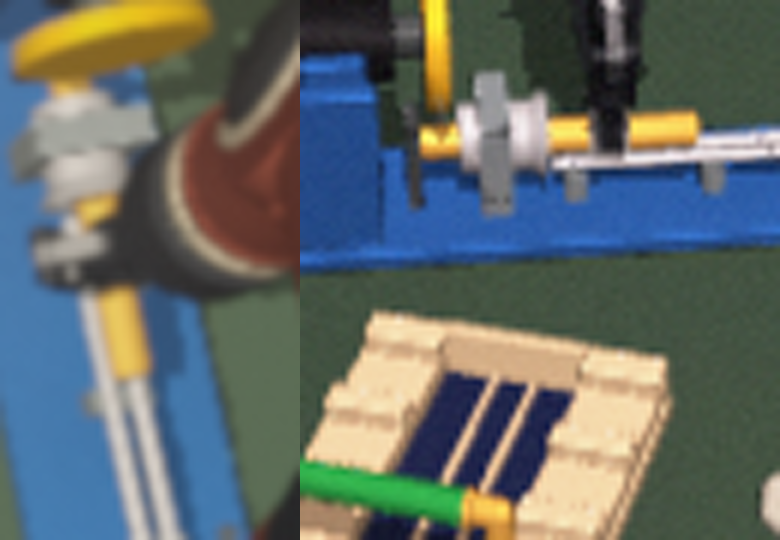

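The bar's front end is against the stop (side crop 420,140), with 10 N of contact. I'll release and rise.

Call:
apply_moves(
  commands=[
    {"x": 0, "y": 0, "z": 0, "ax": 0, "ay": 0, "az": 0, "fingers": 2.4},
    {"x": 0, "y": 0, "z": 0, "ax": 0, "ay": 0, "az": 0, "fingers": 3},
    {"x": 0, "y": 0, "z": 0, "ax": 0, "ay": 0, "az": 0, "fingers": 3.2},
    {"x": 0, "y": 0, "z": 0, "ax": 0, "ay": 0, "az": 0, "fingers": 3.2},
    {"x": 0, "y": 0, "z": -0.5, "ax": 0, "ay": 0, "az": 0, "fingers": 3.2},
  ],
)

```text
t: 35.15
eef_pos: [0.5076, -0.3258, 0.062]
ee_rot: [0.997, 0.072, 0.0, -0.0]
wrist_force: [0.7, -0.4, -0.2]
gripper_width: 0.032
grip_force: 0.0
```

Call:
apply_moves(
  commands=[
    {"x": 0, "y": 0, "z": -2, "ax": 0, "ay": 0, "az": 0, "fingers": 3.2},
    {"x": 0, "y": 0, "z": -4, "ax": 0, "ay": 0, "az": 0, "fingers": 3.2},
    {"x": 0, "y": 0, "z": -4, "ax": 0, "ay": 0, "az": 0, "fingers": 4},
    {"x": 0, "y": 0, "z": -4, "ax": 0, "ay": 0, "az": 0, "fingers": 4},
    {"x": -1, "y": -2, "z": -3, "ax": 0, "ay": 0, "az": 0, "fingers": 4},
  ],
)

```text
t: 35.65
eef_pos: [0.4962, -0.3105, 0.2357]
ee_rot: [0.998, 0.07, 0.003, 0.003]
wrist_force: [-0.2, -1.4, 1.0]
gripper_width: 0.0398
grip_force: 0.0
```

Run:
```python
from h import *
p,_=grab('top');b,_=grab('side')
p=p.astype(int);R,G,B=[p[...,i] for i in range(3)]
yel=(R>120)&(R-B>60)
pts=[]
for v in range(170,225):
    us=np.where(yel[v,350:375])[0]+350
    if 3<=len(us)<=12: pts.append(atz('top',us.mean(),v,.053)[:2])
pts=np.array(pts);c=np.polyfit(pts[:,0],pts[:,1],1);print(len(pts),np.degrees(np.arctan(c[0])),pts[0],pts[-1])
f=lambda i,x0,y0,w,h,s:cv2.resize(i[y0:y0+h,x0:x0+w,::-1].astype(np.uint8),None,fx=s,fy=s,interpolation=cv2.INTER_CUBIC)
cv2.imwrite('pics/g4.png',np.hstack([f(p,345,150,50,90,6),f(b,215,110,80,90,6)]))
go(.5555,.2405,.21,6)
```

```text
30 7.399840806420316 [ 0.53579722 -0.31977403] [ 0.45067739 -0.32743205]
t 35.75 at [ 0.4965 -0.3069  0.238 ] yaw 8.33 tilt [ 0.53 -0.21] az 2.33 x 11.59 y -53.82 z 2.80 F [-0.2  0.4  0.8] w 0.0401 g 0.0
```

View pics/g4.png

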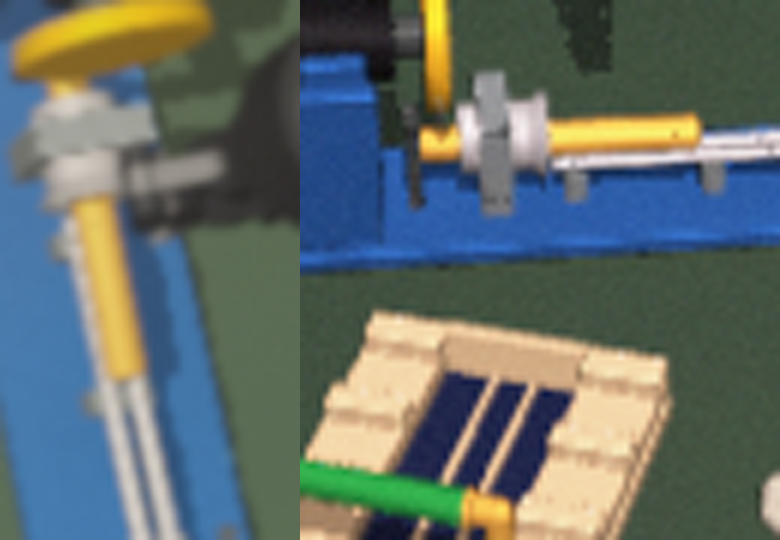

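Call:
apply_moves(
  commands=[
    {"x": 0.5, "y": -3, "z": 0, "ax": 0, "ay": 0, "az": 2.3, "fingers": 4},
    {"x": 0.9, "y": -4, "z": 0, "ax": 0, "ay": 0, "az": 0, "fingers": 4},
    {"x": 0.9, "y": -4, "z": 0, "ax": 0, "ay": 0, "az": 0, "fingers": 4},
    {"x": 0.9, "y": -4, "z": 0, "ax": 0, "ay": 0, "az": 0, "fingers": 4},
    {"x": 0.9, "y": -4, "z": 0, "ax": 0, "ay": 0, "az": 0, "fingers": 4},
  ],
)

```text
t: 36.25
eef_pos: [0.5146, -0.1129, 0.2319]
ee_rot: [0.999, 0.052, 0.0, -0.0]
wrist_force: [0.3, -0.4, -0.1]
gripper_width: 0.0398
grip_force: 0.0
```

Call:
apply_moves(
  commands=[
    {"x": 0.9, "y": -4, "z": 0, "ax": 0, "ay": 0, "az": 0, "fingers": 4},
    {"x": 0.9, "y": -4, "z": 0, "ax": 0, "ay": 0, "az": 0, "fingers": 4},
    {"x": 0.9, "y": -4, "z": 0, "ax": 0, "ay": 0, "az": 0, "fingers": 4},
    {"x": 0.9, "y": -4, "z": 0, "ax": 0, "ay": 0, "az": 0, "fingers": 4},
    {"x": 0.9, "y": -4, "z": 0, "ax": 0, "ay": 0, "az": 0, "fingers": 4},
  ],
)

```text
t: 36.75
eef_pos: [0.5387, 0.0908, 0.2319]
ee_rot: [0.999, 0.052, -0.0, 0.0]
wrist_force: [0.7, -0.5, -0.6]
gripper_width: 0.0402
grip_force: 0.0
```

Call:
apply_moves(
  commands=[
    {"x": 0.9, "y": -4, "z": 0, "ax": 0, "ay": 0, "az": 0, "fingers": 4},
    {"x": 0.9, "y": -4, "z": 0, "ax": 0, "ay": 0, "az": 0, "fingers": 4},
    {"x": 0.7, "y": -3, "z": 0, "ax": 0, "ay": 0, "az": 0, "fingers": 4},
    {"x": 0, "y": -2, "z": 0, "ax": 0, "ay": 0, "az": 0, "fingers": 4},
    {"x": 0, "y": -1, "z": 0, "ax": 0, "ay": 0, "az": 0, "fingers": 4},
  ],
)

```text
t: 37.25
eef_pos: [0.5483, 0.234, 0.2315]
ee_rot: [0.999, 0.054, -0.001, -0.001]
wrist_force: [-0.3, -0.1, -0.6]
gripper_width: 0.0399
grip_force: 0.0
```

Call:
apply_moves(
  commands=[
    {"x": 0, "y": 0, "z": 0, "ax": 0, "ay": 0, "az": 0, "fingers": 4},
    {"x": 0, "y": 0, "z": 0, "ax": 0, "ay": 0, "az": 0, "fingers": 4},
    {"x": 0, "y": 0, "z": 2, "ax": 0, "ay": 0, "az": 0, "fingers": 4},
    {"x": 0, "y": 0, "z": 3, "ax": 0, "ay": 0, "az": 0, "fingers": 4},
    {"x": 0, "y": 0, "z": 2, "ax": 0, "ay": 0, "az": 0, "fingers": 4},
  ],
)

```text
t: 37.75
eef_pos: [0.5491, 0.228, 0.161]
ee_rot: [0.999, 0.05, -0.001, 0.001]
wrist_force: [-1.3, -0.2, 0.0]
gripper_width: 0.0402
grip_force: 0.0
```

Run:
```python
from h import *
go(.5553,.2407,.0855,6)
d=np.load('top.npz')['d']
for x,y in((95,220),(105,270),(118,320),(125,360)):
  print(dep('top',(x+.5)/6-.5+345,(y+.5)/6-.5+150,d).round(4))
```

```text
t 37.75 at [0.5491 0.228  0.161 ] yaw 5.72 tilt [-0.05 -0.12] az -0.28 x 0.75 y -1.20 z 7.55 F [-1.3 -0.2  0. ] w 0.0402 g 0.0
[ 0.5254 -0.3177  0.0568]
[ 0.5019 -0.3229  0.0509]
[ 0.4776 -0.3281  0.0496]
[ 0.4576 -0.3291  0.0532]
```

Call:
apply_moves(
  commands=[
    {"x": 0.7, "y": -1.2, "z": 0, "ax": 0, "ay": 0, "az": 0, "fingers": 4},
    {"x": 0, "y": 0, "z": 0, "ax": 0, "ay": 0, "az": 0, "fingers": 4},
    {"x": 0, "y": 0, "z": 2, "ax": 0, "ay": 0, "az": 0, "fingers": 4},
    {"x": 0, "y": 0, "z": 0, "ax": 0, "ay": 0, "az": 0, "fingers": 4},
    {"x": 0, "y": 0, "z": 0, "ax": 0, "ay": 0, "az": 0, "fingers": 4},
  ],
)

```text
t: 38.25
eef_pos: [0.555, 0.2423, 0.1428]
ee_rot: [0.999, 0.051, 0.0, 0.0]
wrist_force: [0.5, -0.0, 0.5]
gripper_width: 0.04
grip_force: 0.0
```

Run:
```python
from h import *
go(.5553,.2407,.0855,6)
```

```text
t 38.25 at [0.555  0.2423 0.1428] yaw 5.83 tilt [ 0.01 -0.04] az -0.17 x 0.01 y 0.16 z 5.73 F [ 0.5 -0.   0.5] w 0.0400 g 0.0
```

Call:
apply_moves(
  commands=[
    {"x": 0, "y": 0.15, "z": 2.5, "ax": 0, "ay": 0, "az": 0, "fingers": 4},
    {"x": 0, "y": 0, "z": 2.5, "ax": 0, "ay": 0, "az": 0, "fingers": 4},
    {"x": 0, "y": 0, "z": 0.7, "ax": 0, "ay": 0, "az": 0, "fingers": 4},
    {"x": 0, "y": 0, "z": 0, "ax": 0, "ay": 0, "az": 0, "fingers": 4},
    {"x": 0, "y": 0, "z": 0, "ax": 0, "ay": 0, "az": 0, "fingers": 3},
  ],
)

```text
t: 38.75
eef_pos: [0.5559, 0.2425, 0.0868]
ee_rot: [0.999, 0.052, 0.001, -0.0]
wrist_force: [0.1, -0.3, 0.2]
gripper_width: 0.0298
grip_force: 0.0
```

Call:
apply_moves(
  commands=[
    {"x": 0, "y": 0, "z": 0, "ax": 0, "ay": 0, "az": 0, "fingers": 2.4},
    {"x": 0, "y": 0, "z": 0, "ax": 0, "ay": 0, "az": 0, "fingers": 0},
    {"x": 0, "y": 0, "z": 0, "ax": 0, "ay": 0, "az": 0, "fingers": 0},
    {"x": 0, "y": 0, "z": 0, "ax": 0, "ay": 0, "az": 0, "fingers": 0},
    {"x": 0, "y": 0, "z": 0, "ax": 0, "ay": 0, "az": 0, "fingers": 0},
  ],
)

```text
t: 39.25
eef_pos: [0.5559, 0.2431, 0.087]
ee_rot: [0.999, 0.052, 0.001, -0.001]
wrist_force: [-1.7, 0.9, 6.0]
gripper_width: 0.0159
grip_force: 58.6
```

Call:
apply_moves(
  commands=[
    {"x": 0, "y": 0, "z": -2, "ax": 0, "ay": 0, "az": 0, "fingers": 0},
    {"x": 0, "y": 0, "z": -4, "ax": 0, "ay": 0, "az": 0, "fingers": 0},
    {"x": 0, "y": 0, "z": -4, "ax": 0, "ay": 0, "az": 0, "fingers": 0},
    {"x": 0, "y": 0, "z": -4, "ax": 0, "ay": 0, "az": 0, "fingers": 0},
    {"x": 0, "y": 0, "z": -1, "ax": 0, "ay": 0, "az": 0, "fingers": 0},
  ],
)

```text
t: 39.75
eef_pos: [0.5567, 0.2428, 0.2394]
ee_rot: [0.999, 0.052, 0.004, -0.001]
wrist_force: [1.6, 0.0, -3.3]
gripper_width: 0.0158
grip_force: 59.5
```

Call:
apply_moves(
  commands=[
    {"x": 0, "y": 0, "z": 0, "ax": 0, "ay": 0, "az": 8.5, "fingers": 0},
    {"x": 0, "y": 0, "z": 0, "ax": 0, "ay": 0, "az": 8.5, "fingers": 0},
    {"x": 0, "y": 0, "z": 0, "ax": 0, "ay": 0, "az": 0.5, "fingers": 0},
    {"x": 0, "y": 0, "z": 0, "ax": 0, "ay": 0, "az": 0, "fingers": 0},
    {"x": 0, "y": 0, "z": 0, "ax": 0, "ay": 0, "az": 0, "fingers": 0},
  ],
)

```text
t: 40.25
eef_pos: [0.5544, 0.2419, 0.2342]
ee_rot: [0.995, -0.1, -0.001, 0.001]
wrist_force: [0.0, -0.5, -5.5]
gripper_width: 0.016
grip_force: 59.3
```

Run:
```python
from h import *
go(.5722,.0128,.235,-11.5)
```

```text
t 40.25 at [0.5544 0.2419 0.2342] yaw -11.46 tilt [-0.11 -0.05] az 0.04 x 6.31 y 22.10 z -0.08 F [ 0.  -0.5 -5.5] w 0.0160 g 59.3
```

Call:
apply_moves(
  commands=[
    {"x": 0.6, "y": 2, "z": 0, "ax": 0, "ay": 0, "az": 0, "fingers": 0},
    {"x": 1.1, "y": 4, "z": 0, "ax": 0, "ay": 0, "az": 0, "fingers": 0},
    {"x": 1.1, "y": 4, "z": 0, "ax": 0, "ay": 0, "az": 0, "fingers": 0},
    {"x": 1.1, "y": 4, "z": 0, "ax": 0, "ay": 0, "az": 0, "fingers": 0},
    {"x": 1.1, "y": 4, "z": 0, "ax": 0, "ay": 0, "az": 0, "fingers": 0},
  ],
)

```text
t: 40.75
eef_pos: [0.5676, 0.0541, 0.2351]
ee_rot: [0.995, -0.1, -0.0, 0.0]
wrist_force: [0.9, -0.4, -4.1]
gripper_width: 0.0162
grip_force: 59.3
```

Call:
apply_moves(
  commands=[
    {"x": 1.1, "y": 3, "z": 0, "ax": 0, "ay": 0, "az": 0, "fingers": 0},
    {"x": 0.2, "y": 1.1, "z": 0, "ax": 0, "ay": 0, "az": 0, "fingers": 0},
    {"x": 0, "y": 0, "z": 0, "ax": 0, "ay": 0, "az": 0, "fingers": 0},
    {"x": 0, "y": 0, "z": 0, "ax": 0, "ay": 0, "az": 0, "fingers": 0},
    {"x": 0, "y": 0, "z": 0, "ax": 0, "ay": 0, "az": 0, "fingers": 0},
  ],
)

```text
t: 41.25
eef_pos: [0.5721, 0.016, 0.2352]
ee_rot: [0.995, -0.099, -0.0, -0.001]
wrist_force: [0.1, 0.3, -4.0]
gripper_width: 0.016
grip_force: 59.3
```

Run:
```python
from h import *
go(.5722,.0128,.110,-11.5)
```

```text
t 41.25 at [0.5721 0.016  0.2352] yaw -11.33 tilt [-0.02  0.12] az 0.17 x 0.07 y 0.31 z 12.52 F [ 0.1  0.3 -4. ] w 0.0160 g 59.3
```

Call:
apply_moves(
  commands=[
    {"x": 0, "y": 0.3, "z": 2, "ax": 0, "ay": 0, "az": 0, "fingers": 0},
    {"x": 0, "y": 0, "z": 3, "ax": 0, "ay": 0, "az": 0, "fingers": 0},
    {"x": 0, "y": 0, "z": 3, "ax": 0, "ay": 0, "az": 0, "fingers": 0},
    {"x": 0, "y": 0, "z": 1.5, "ax": 0, "ay": 0, "az": 0, "fingers": 0},
    {"x": 0, "y": 0, "z": 0.5, "ax": 0, "ay": 0, "az": 0, "fingers": 0},
  ],
)

```text
t: 41.75
eef_pos: [0.5704, 0.0124, 0.1333]
ee_rot: [0.995, -0.099, -0.002, -0.0]
wrist_force: [-0.4, -0.3, -4.3]
gripper_width: 0.0159
grip_force: 59.2
```

Call:
apply_moves(
  commands=[
    {"x": 0, "y": 0, "z": 0.5, "ax": 0, "ay": 0, "az": 0, "fingers": 0},
    {"x": 0, "y": 0, "z": 0.5, "ax": 0, "ay": 0, "az": 0, "fingers": 0},
    {"x": 0, "y": 0, "z": 0.5, "ax": 0, "ay": 0, "az": 0, "fingers": 0},
    {"x": 0, "y": 0, "z": 0.4, "ax": 0, "ay": 0, "az": 0, "fingers": 0},
    {"x": 0, "y": 0, "z": 0, "ax": 0, "ay": 0, "az": 0, "fingers": 0},
  ],
)

```text
t: 42.25
eef_pos: [0.5715, 0.0101, 0.1161]
ee_rot: [0.995, -0.101, -0.0, -0.0]
wrist_force: [0.1, 0.1, -4.7]
gripper_width: 0.016
grip_force: 59.2
```

Run:
```python
from h import *
go(.5722,.0128,.1085,-11.5)
```

```text
t 42.25 at [0.5715 0.0101 0.1161] yaw -11.59 tilt [-0.03  0.  ] az -0.09 x 0.02 y -0.28 z 0.76 F [ 0.1  0.1 -4.7] w 0.0160 g 59.2
```

Call:
apply_moves(
  commands=[
    {"x": 0.1, "y": -0.25, "z": 0.3, "ax": 0, "ay": 0, "az": 0, "fingers": 0},
    {"x": 0, "y": 0, "z": 0.3, "ax": 0, "ay": 0, "az": 0, "fingers": 0},
    {"x": 0, "y": 0, "z": 0.1, "ax": 0, "ay": 0, "az": 0, "fingers": 0},
    {"x": 0, "y": 0, "z": 0, "ax": 0, "ay": 0, "az": 0, "fingers": 0},
    {"x": 0, "y": 0, "z": 0, "ax": 0, "ay": 0, "az": 0, "fingers": 0},
  ],
)

```text
t: 42.75
eef_pos: [0.5732, 0.0122, 0.1094]
ee_rot: [0.995, -0.101, 0.0, 0.0]
wrist_force: [-0.1, 0.0, -4.9]
gripper_width: 0.016
grip_force: 59.5
```

Run:
```python
from h import *
go(.5722,.0128,.1085,-11.5)
```

```text
t 42.75 at [0.5732 0.0122 0.1094] yaw -11.58 tilt [ 0.01 -0.  ] az -0.08 x -0.11 y -0.03 z 0.09 F [-0.1  0.  -4.9] w 0.0160 g 59.5
```

Call:
apply_moves(
  commands=[
    {"x": 0, "y": 0, "z": 0.1, "ax": 0, "ay": 0, "az": 0, "fingers": 0},
    {"x": 0, "y": 0, "z": 0, "ax": 0, "ay": 0, "az": 0, "fingers": 0},
    {"x": 0, "y": 0, "z": 0, "ax": 0, "ay": 0, "az": 0, "fingers": 2},
    {"x": 0, "y": 0, "z": 0, "ax": 0, "ay": 0, "az": 0, "fingers": 4},
    {"x": 0, "y": 0, "z": 0, "ax": 0, "ay": 0, "az": 0, "fingers": 4},
  ],
)

```text
t: 43.25
eef_pos: [0.5738, 0.0122, 0.1087]
ee_rot: [0.995, -0.101, 0.001, -0.0]
wrist_force: [0.0, 0.2, 0.2]
gripper_width: 0.0401
grip_force: 0.0
```

Call:
apply_moves(
  commands=[
    {"x": 0, "y": 0, "z": -2, "ax": 0, "ay": 0, "az": 0, "fingers": 4},
    {"x": 0, "y": 0, "z": -3, "ax": 0, "ay": 0, "az": 0, "fingers": 4},
    {"x": 0, "y": 0, "z": -4, "ax": 0, "ay": 0, "az": 0, "fingers": 4},
    {"x": 0, "y": 0, "z": -1, "ax": 0, "ay": 0, "az": -8.5, "fingers": 4},
    {"x": 0, "y": 0, "z": 0, "ax": 0, "ay": 0, "az": -8.5, "fingers": 4},
  ],
)

```text
t: 43.75
eef_pos: [0.5751, 0.0123, 0.2114]
ee_rot: [0.999, 0.05, 0.003, 0.0]
wrist_force: [0.3, -0.1, -0.4]
gripper_width: 0.0402
grip_force: 0.0
```

Run:
```python
from h import *
go(.5505,.303,.2,6)
```

```text
t 43.75 at [0.5751 0.0123 0.2114] yaw 5.75 tilt [ 0.4  -0.01] az -0.25 x 0.60 y -29.17 z 1.14 F [ 0.3 -0.1 -0.4] w 0.0402 g 0.0
```

Call:
apply_moves(
  commands=[
    {"x": 0, "y": -3, "z": 0, "ax": 0, "ay": 0, "az": 0, "fingers": 4},
    {"x": 0.1, "y": -4, "z": 0, "ax": 0, "ay": 0, "az": 0, "fingers": 4},
    {"x": 0.1, "y": -4, "z": 0, "ax": 0, "ay": 0, "az": 0, "fingers": 4},
    {"x": 0.1, "y": -4, "z": 0, "ax": 0, "ay": 0, "az": 0, "fingers": 4},
    {"x": 0.1, "y": -4, "z": 0, "ax": 0, "ay": 0, "az": 0, "fingers": 4},
  ],
)

```text
t: 44.25
eef_pos: [0.5593, 0.2033, 0.2086]
ee_rot: [0.999, 0.047, 0.001, -0.0]
wrist_force: [0.1, -0.6, 0.0]
gripper_width: 0.04
grip_force: 0.0
```

Call:
apply_moves(
  commands=[
    {"x": 0.1, "y": -4, "z": 0, "ax": 0, "ay": 0, "az": 0, "fingers": 4},
    {"x": 0.1, "y": -4, "z": 0, "ax": 0, "ay": 0, "az": 0, "fingers": 4},
    {"x": 0, "y": -2.2, "z": 0, "ax": 0, "ay": 0, "az": 0, "fingers": 4},
    {"x": 0, "y": 0, "z": 0, "ax": 0, "ay": 0, "az": 0, "fingers": 4},
    {"x": 0, "y": 0, "z": 0, "ax": 0, "ay": 0, "az": 0, "fingers": 4},
  ],
)

```text
t: 44.75
eef_pos: [0.5517, 0.3032, 0.2082]
ee_rot: [0.999, 0.048, 0.0, 0.001]
wrist_force: [-0.1, 0.1, 0.9]
gripper_width: 0.04
grip_force: 0.0
```

Call:
apply_moves(
  commands=[
    {"x": 0, "y": 0, "z": 2, "ax": 0, "ay": 0, "az": 0, "fingers": 4},
    {"x": 0, "y": 0, "z": 3, "ax": 0, "ay": 0, "az": 0, "fingers": 4},
    {"x": 0, "y": 0, "z": 1, "ax": 0, "ay": 0, "az": 0, "fingers": 4},
    {"x": 0, "y": 0, "z": 0, "ax": 0, "ay": 0, "az": 0, "fingers": 4},
    {"x": 0, "y": 0, "z": 0, "ax": 0, "ay": 0, "az": 0, "fingers": 4},
  ],
)

```text
t: 45.25
eef_pos: [0.5526, 0.3029, 0.1493]
ee_rot: [0.999, 0.047, 0.001, -0.0]
wrist_force: [0.1, 0.1, 0.9]
gripper_width: 0.0401
grip_force: 0.0
```

Run:
```python
from h import *
go(.5505,.303,.0855,6)
```

```text
t 45.25 at [0.5526 0.3029 0.1493] yaw 5.33 tilt [0.09 0.02] az -0.67 x -0.21 y -0.03 z 6.38 F [0.1 0.1 0.9] w 0.0401 g 0.0
```

Call:
apply_moves(
  commands=[
    {"x": -0.2, "y": 0, "z": 2.5, "ax": 0, "ay": 0, "az": -0.7, "fingers": 4},
    {"x": 0, "y": 0, "z": 2.5, "ax": 0, "ay": 0, "az": 0, "fingers": 4},
    {"x": 0, "y": 0, "z": 1.3, "ax": 0, "ay": 0, "az": 0, "fingers": 4},
    {"x": 0, "y": 0, "z": 0, "ax": 0, "ay": 0, "az": 0, "fingers": 4},
    {"x": 0, "y": 0, "z": 0, "ax": 0, "ay": 0, "az": 0, "fingers": 3},
  ],
)

```text
t: 45.75
eef_pos: [0.5505, 0.3038, 0.0865]
ee_rot: [0.999, 0.053, 0.001, -0.0]
wrist_force: [0.2, 0.9, -0.6]
gripper_width: 0.03
grip_force: 0.0
```

Call:
apply_moves(
  commands=[
    {"x": 0, "y": 0, "z": 0, "ax": 0, "ay": 0, "az": 0, "fingers": 2.4},
    {"x": 0, "y": 0, "z": 0, "ax": 0, "ay": 0, "az": 0, "fingers": 0},
    {"x": 0, "y": 0, "z": 0, "ax": 0, "ay": 0, "az": 0, "fingers": 0},
    {"x": 0, "y": 0, "z": 0, "ax": 0, "ay": 0, "az": 0, "fingers": 0},
    {"x": 0, "y": 0, "z": 0, "ax": 0, "ay": 0, "az": 0, "fingers": 0},
  ],
)

```text
t: 46.25
eef_pos: [0.5506, 0.3044, 0.0871]
ee_rot: [0.999, 0.053, 0.002, -0.001]
wrist_force: [-0.9, 1.1, 6.0]
gripper_width: 0.016
grip_force: 58.7
```

Call:
apply_moves(
  commands=[
    {"x": 0, "y": 0, "z": -2, "ax": 0, "ay": 0, "az": 0, "fingers": 0},
    {"x": 0, "y": 0, "z": -4, "ax": 0, "ay": 0, "az": 0, "fingers": 0},
    {"x": 0, "y": 0, "z": -4, "ax": 0, "ay": 0, "az": 0, "fingers": 0},
    {"x": 0, "y": 0, "z": -4, "ax": 0, "ay": 0, "az": 0, "fingers": 0},
    {"x": 0, "y": 0, "z": -1, "ax": 0, "ay": 0, "az": 0, "fingers": 0},
  ],
)

```text
t: 46.75
eef_pos: [0.5513, 0.3042, 0.2395]
ee_rot: [0.999, 0.053, 0.004, -0.002]
wrist_force: [2.1, 0.7, -4.8]
gripper_width: 0.0161
grip_force: 59.4
```

Call:
apply_moves(
  commands=[
    {"x": 0, "y": 0, "z": 0, "ax": 0, "ay": 0, "az": 8.5, "fingers": 0},
    {"x": 0, "y": 0, "z": 0, "ax": 0, "ay": 0, "az": 8.5, "fingers": 0},
    {"x": 0, "y": 0, "z": 0, "ax": 0, "ay": 0, "az": 0.5, "fingers": 0},
    {"x": 0, "y": 0, "z": 0, "ax": 0, "ay": 0, "az": 0, "fingers": 0},
    {"x": 0, "y": 0, "z": 0, "ax": 0, "ay": 0, "az": 0, "fingers": 0},
  ],
)

```text
t: 47.25
eef_pos: [0.5491, 0.3031, 0.2341]
ee_rot: [0.995, -0.098, -0.001, 0.001]
wrist_force: [1.1, 0.7, -4.4]
gripper_width: 0.016
grip_force: 59.2
```

Run:
```python
from h import *
go(.5604,-.0448,.235,-11.5)
```

```text
t 47.25 at [0.5491 0.3031 0.2341] yaw -11.26 tilt [-0.12 -0.07] az 0.24 x 8.05 y 33.87 z -0.09 F [ 1.1  0.7 -4.4] w 0.0160 g 59.2
```

Call:
apply_moves(
  commands=[
    {"x": 0.5, "y": 2, "z": 0, "ax": 0, "ay": 0, "az": 0.2, "fingers": 0},
    {"x": 1, "y": 4, "z": 0, "ax": 0, "ay": 0, "az": 0, "fingers": 0},
    {"x": 1, "y": 4, "z": 0, "ax": 0, "ay": 0, "az": 0, "fingers": 0},
    {"x": 1, "y": 4, "z": 0, "ax": 0, "ay": 0, "az": 0, "fingers": 0},
    {"x": 1, "y": 4, "z": 0, "ax": 0, "ay": 0, "az": 0, "fingers": 0},
  ],
)

```text
t: 47.75
eef_pos: [0.5574, 0.1151, 0.2353]
ee_rot: [0.995, -0.101, 0.0, 0.0]
wrist_force: [0.5, 0.4, -4.1]
gripper_width: 0.0163
grip_force: 59.2
```

Call:
apply_moves(
  commands=[
    {"x": 1, "y": 4, "z": 0, "ax": 0, "ay": 0, "az": 0, "fingers": 0},
    {"x": 1, "y": 4, "z": 0, "ax": 0, "ay": 0, "az": 0, "fingers": 0},
    {"x": 1, "y": 4, "z": 0, "ax": 0, "ay": 0, "az": 0, "fingers": 0},
    {"x": 0.5, "y": 3, "z": 0, "ax": 0, "ay": 0, "az": 0, "fingers": 0},
    {"x": 0, "y": 1, "z": 0, "ax": 0, "ay": 0, "az": 0, "fingers": 0},
  ],
)

```text
t: 48.25
eef_pos: [0.5589, -0.053, 0.2354]
ee_rot: [0.994, -0.105, 0.0, 0.002]
wrist_force: [0.4, -1.4, -2.9]
gripper_width: 0.0161
grip_force: 59.3
```

Call:
apply_moves(
  commands=[
    {"x": 0, "y": 0, "z": 0, "ax": 0, "ay": 0, "az": 0, "fingers": 0},
    {"x": 0, "y": 0, "z": 0, "ax": 0, "ay": 0, "az": 0, "fingers": 0},
    {"x": 0, "y": 0, "z": 0, "ax": 0, "ay": 0, "az": 0, "fingers": 0},
    {"x": 0, "y": 0, "z": 0, "ax": 0, "ay": 0, "az": 0, "fingers": 0},
    {"x": 0, "y": 0, "z": 0, "ax": 0, "ay": 0, "az": 0, "fingers": 0},
  ],
)

```text
t: 48.75
eef_pos: [0.5599, -0.0444, 0.2353]
ee_rot: [0.995, -0.1, -0.0, -0.0]
wrist_force: [-0.6, -0.2, -4.3]
gripper_width: 0.0162
grip_force: 59.3
```

Run:
```python
from h import *
go(.5604,-.0448,.1085,-11.5)
```

```text
t 48.75 at [ 0.5599 -0.0444  0.2353] yaw -11.45 tilt [0.   0.03] az 0.05 x 0.06 y 0.03 z 12.68 F [-0.6 -0.2 -4.3] w 0.0162 g 59.3
```

Call:
apply_moves(
  commands=[
    {"x": 0, "y": 0, "z": 2, "ax": 0, "ay": 0, "az": 0, "fingers": 0},
    {"x": 0, "y": 0, "z": 3, "ax": 0, "ay": 0, "az": 0, "fingers": 0},
    {"x": 0, "y": 0, "z": 3, "ax": 0, "ay": 0, "az": 0, "fingers": 0},
    {"x": 0, "y": 0, "z": 2, "ax": 0, "ay": 0, "az": 0, "fingers": 0},
    {"x": 0, "y": 0, "z": 1, "ax": 0, "ay": 0, "az": 0, "fingers": 0},
  ],
)

```text
t: 49.25
eef_pos: [0.5587, -0.045, 0.1234]
ee_rot: [0.995, -0.1, -0.002, -0.0]
wrist_force: [0.1, 1.1, -3.8]
gripper_width: 0.0159
grip_force: 59.2
```

Call:
apply_moves(
  commands=[
    {"x": 0, "y": 0, "z": 0.5, "ax": 0, "ay": 0, "az": 0, "fingers": 0},
    {"x": 0, "y": 0, "z": 0.3, "ax": 0, "ay": 0, "az": 0, "fingers": 0},
    {"x": 0, "y": 0, "z": 0, "ax": 0, "ay": 0, "az": 0, "fingers": 0},
    {"x": 0, "y": 0, "z": 0, "ax": 0, "ay": 0, "az": 0, "fingers": 0},
    {"x": 0, "y": 0, "z": 0, "ax": 0, "ay": 0, "az": 0, "fingers": 0},
  ],
)

```text
t: 49.75
eef_pos: [0.5603, -0.0458, 0.1182]
ee_rot: [0.995, -0.101, 0.001, -0.0]
wrist_force: [-0.1, -0.2, -3.9]
gripper_width: 0.0159
grip_force: 59.2
```

Run:
```python
from h import *
go(.5604,-.0448,.1085,-11.5)
```

```text
t 49.75 at [ 0.5603 -0.0458  0.1182] yaw -11.58 tilt [ 0.1 -0. ] az -0.08 x -0.01 y -0.10 z 0.97 F [-0.1 -0.2 -3.9] w 0.0159 g 59.2
```

Call:
apply_moves(
  commands=[
    {"x": 0, "y": -0.1, "z": 0.5, "ax": 0, "ay": 0, "az": 0, "fingers": 0},
    {"x": 0, "y": 0, "z": 0.3, "ax": 0, "ay": 0, "az": 0, "fingers": 0},
    {"x": 0, "y": 0, "z": 0.2, "ax": 0, "ay": 0, "az": 0, "fingers": 0},
    {"x": 0, "y": 0, "z": 0, "ax": 0, "ay": 0, "az": 0, "fingers": 0},
    {"x": 0, "y": 0, "z": 0, "ax": 0, "ay": 0, "az": 0, "fingers": 0},
  ],
)

```text
t: 50.25
eef_pos: [0.5599, -0.044, 0.109]
ee_rot: [0.995, -0.101, 0.0, -0.001]
wrist_force: [-4.4, 1.6, 7.6]
gripper_width: 0.0161
grip_force: 60.6
```

Run:
```python
from h import *
go(.5604,-.0448,.1085,-11.5)
```

```text
t 50.25 at [ 0.5599 -0.044   0.109 ] yaw -11.55 tilt [0.01 0.06] az -0.05 x 0.07 y 0.07 z 0.05 F [-4.4  1.6  7.6] w 0.0161 g 60.6
```

Seated. I'll release, rise and go for black, at about (.5435,.367) on the mat.

Call:
apply_moves(
  commands=[
    {"x": 0, "y": 0, "z": 0, "ax": 0, "ay": 0, "az": 0, "fingers": 2},
    {"x": 0, "y": 0, "z": 0, "ax": 0, "ay": 0, "az": 0, "fingers": 4},
    {"x": 0, "y": 0, "z": 0, "ax": 0, "ay": 0, "az": 0, "fingers": 4},
    {"x": 0, "y": 0, "z": -1, "ax": 0, "ay": 0, "az": 0, "fingers": 4},
    {"x": 0, "y": 0, "z": -2, "ax": 0, "ay": 0, "az": 0, "fingers": 4},
  ],
)

```text
t: 50.75
eef_pos: [0.559, -0.0448, 0.1368]
ee_rot: [0.995, -0.101, -0.002, 0.0]
wrist_force: [1.1, 0.4, -0.0]
gripper_width: 0.0402
grip_force: 0.0
```

Call:
apply_moves(
  commands=[
    {"x": 0, "y": 0, "z": -3, "ax": 0, "ay": 0, "az": 0, "fingers": 4},
    {"x": 0, "y": 0, "z": -4, "ax": 0, "ay": 0, "az": 0, "fingers": 4},
    {"x": 0, "y": 0, "z": 0, "ax": 0, "ay": 0, "az": -8.5, "fingers": 4},
    {"x": 0, "y": 0, "z": 0, "ax": 0, "ay": 0, "az": -8.5, "fingers": 4},
    {"x": 0, "y": 0, "z": 0, "ax": 0, "ay": 0, "az": -0.5, "fingers": 4},
  ],
)

```text
t: 51.25
eef_pos: [0.5602, -0.0451, 0.2083]
ee_rot: [0.999, 0.052, 0.001, -0.0]
wrist_force: [-0.7, -0.6, 0.0]
gripper_width: 0.0399
grip_force: 0.0
```

Run:
```python
from h import *
go(.5437,.3668,.2,6)
```

```text
t 51.25 at [ 0.5602 -0.0451  0.2083] yaw 5.91 tilt [0.09 0.01] az -0.09 x 2.67 y -41.14 z 0.83 F [-0.7 -0.6  0. ] w 0.0399 g 0.0
```

Call:
apply_moves(
  commands=[
    {"x": 0.2, "y": -3, "z": 0, "ax": 0, "ay": 0, "az": 0, "fingers": 4},
    {"x": 0.3, "y": -4, "z": 0, "ax": 0, "ay": 0, "az": 0, "fingers": 4},
    {"x": 0.3, "y": -4, "z": 0, "ax": 0, "ay": 0, "az": 0, "fingers": 4},
    {"x": 0.3, "y": -4, "z": 0, "ax": 0, "ay": 0, "az": 0, "fingers": 4},
    {"x": 0.3, "y": -4, "z": 0, "ax": 0, "ay": 0, "az": 0, "fingers": 4},
  ],
)

```text
t: 51.75
eef_pos: [0.5541, 0.1471, 0.2075]
ee_rot: [0.999, 0.05, 0.0, 0.0]
wrist_force: [0.7, -0.0, -0.6]
gripper_width: 0.0402
grip_force: 0.0
```

Call:
apply_moves(
  commands=[
    {"x": 0.3, "y": -4, "z": 0, "ax": 0, "ay": 0, "az": 0, "fingers": 4},
    {"x": 0.3, "y": -4, "z": 0, "ax": 0, "ay": 0, "az": 0, "fingers": 4},
    {"x": 0.3, "y": -4, "z": 0, "ax": 0, "ay": 0, "az": 0, "fingers": 4},
    {"x": 0.2, "y": -4, "z": 0, "ax": 0, "ay": 0, "az": 0, "fingers": 4},
    {"x": 0.2, "y": -4, "z": 0, "ax": 0, "ay": 0, "az": 0, "fingers": 4},
  ],
)

```text
t: 52.25
eef_pos: [0.5464, 0.3475, 0.2074]
ee_rot: [0.999, 0.05, -0.0, 0.0]
wrist_force: [0.7, 0.2, -0.1]
gripper_width: 0.0402
grip_force: 0.0
```

Call:
apply_moves(
  commands=[
    {"x": 0, "y": -2.1, "z": 0, "ax": 0, "ay": 0, "az": 0, "fingers": 4},
    {"x": 0, "y": 0, "z": 0, "ax": 0, "ay": 0, "az": 0, "fingers": 4},
    {"x": 0, "y": 0, "z": 0, "ax": 0, "ay": 0, "az": 0, "fingers": 4},
    {"x": 0, "y": 0, "z": 3, "ax": 0, "ay": 0, "az": 0, "fingers": 4},
    {"x": 0, "y": 0, "z": 2.5, "ax": 0, "ay": 0, "az": 0, "fingers": 4},
  ],
)

```text
t: 52.75
eef_pos: [0.546, 0.3639, 0.1523]
ee_rot: [0.999, 0.049, 0.001, 0.001]
wrist_force: [0.6, 0.3, -0.2]
gripper_width: 0.0401
grip_force: 0.0
```

Run:
```python
from h import *
go(.5437,.3668,.0855,6)
```

```text
t 52.75 at [0.546  0.3639 0.1523] yaw 5.62 tilt [ 0.11 -0.08] az -0.38 x -0.19 y -0.31 z 6.68 F [ 0.6  0.3 -0.2] w 0.0401 g 0.0
```

Call:
apply_moves(
  commands=[
    {"x": -0.2, "y": -0.3, "z": 2.5, "ax": 0, "ay": 0, "az": -0.4, "fingers": 4},
    {"x": 0, "y": 0, "z": 2.5, "ax": 0, "ay": 0, "az": 0, "fingers": 4},
    {"x": 0, "y": 0, "z": 1.5, "ax": 0, "ay": 0, "az": 0, "fingers": 4},
    {"x": 0, "y": 0, "z": 0, "ax": 0, "ay": 0, "az": 0, "fingers": 4},
    {"x": 0, "y": 0, "z": 0, "ax": 0, "ay": 0, "az": 0, "fingers": 3},
  ],
)

```text
t: 53.25
eef_pos: [0.5432, 0.3688, 0.0881]
ee_rot: [0.999, 0.054, 0.001, 0.0]
wrist_force: [-0.3, 1.1, 1.0]
gripper_width: 0.0305
grip_force: 0.0
```

Call:
apply_moves(
  commands=[
    {"x": 0, "y": 0, "z": 0, "ax": 0, "ay": 0, "az": 0, "fingers": 2.4},
    {"x": 0, "y": 0, "z": 0, "ax": 0, "ay": 0, "az": 0, "fingers": 0},
    {"x": 0, "y": 0, "z": 0, "ax": 0, "ay": 0, "az": 0, "fingers": 0},
    {"x": 0, "y": 0, "z": 0, "ax": 0, "ay": 0, "az": 0, "fingers": 0},
    {"x": 0, "y": 0, "z": 0, "ax": 0, "ay": 0, "az": 0, "fingers": 0},
  ],
)

```text
t: 53.75
eef_pos: [0.5433, 0.3698, 0.0893]
ee_rot: [0.998, 0.055, 0.002, -0.001]
wrist_force: [1.5, -1.8, 7.3]
gripper_width: 0.0162
grip_force: 58.7
```

Call:
apply_moves(
  commands=[
    {"x": 0, "y": 0, "z": -2, "ax": 0, "ay": 0, "az": 0, "fingers": 0},
    {"x": 0, "y": 0, "z": -4, "ax": 0, "ay": 0, "az": 0, "fingers": 0},
    {"x": 0, "y": 0, "z": -4, "ax": 0, "ay": 0, "az": 0, "fingers": 0},
    {"x": 0, "y": 0, "z": -4, "ax": 0, "ay": 0, "az": 0, "fingers": 0},
    {"x": 0, "y": 0, "z": -1, "ax": 0, "ay": 0, "az": 0, "fingers": 0},
  ],
)

```text
t: 54.25
eef_pos: [0.5437, 0.3712, 0.2419]
ee_rot: [0.998, 0.055, 0.004, -0.003]
wrist_force: [1.3, 0.4, -3.4]
gripper_width: 0.016
grip_force: 59.5
```

Call:
apply_moves(
  commands=[
    {"x": 0, "y": 0, "z": 0, "ax": 0, "ay": 0, "az": 8.5, "fingers": 0},
    {"x": 0, "y": 0, "z": 0, "ax": 0, "ay": 0, "az": 8.5, "fingers": 0},
    {"x": 0, "y": 0, "z": 0, "ax": 0, "ay": 0, "az": 0.5, "fingers": 0},
    {"x": 0, "y": 0, "z": 0, "ax": 0, "ay": 0, "az": 0, "fingers": 0},
    {"x": 0, "y": 0, "z": 0, "ax": 0, "ay": 0, "az": 0, "fingers": 0},
  ],
)

```text
t: 54.75
eef_pos: [0.5416, 0.3694, 0.236]
ee_rot: [0.995, -0.096, -0.001, 0.001]
wrist_force: [0.2, 1.1, -4.1]
gripper_width: 0.016
grip_force: 59.3
```

Run:
```python
from h import *
go(.5495,-.1062,.235,-11.5)
```

```text
t 54.75 at [0.5416 0.3694 0.236 ] yaw -11.05 tilt [-0.11 -0.07] az 0.45 x 10.25 y 46.45 z 0.10 F [ 0.2  1.1 -4.1] w 0.0160 g 59.3
```

Call:
apply_moves(
  commands=[
    {"x": 0.5, "y": 2.5, "z": 0, "ax": 0, "ay": 0, "az": 0.4, "fingers": 0},
    {"x": 0.9, "y": 4, "z": 0, "ax": 0, "ay": 0, "az": 0, "fingers": 0},
    {"x": 0.9, "y": 4, "z": 0, "ax": 0, "ay": 0, "az": 0, "fingers": 0},
    {"x": 0.9, "y": 4, "z": 0, "ax": 0, "ay": 0, "az": 0, "fingers": 0},
    {"x": 0.9, "y": 4, "z": 0, "ax": 0, "ay": 0, "az": 0, "fingers": 0},
  ],
)

```text
t: 55.25
eef_pos: [0.5453, 0.1784, 0.2372]
ee_rot: [0.995, -0.1, 0.0, -0.0]
wrist_force: [1.0, 0.4, -5.0]
gripper_width: 0.016
grip_force: 59.3
```

Call:
apply_moves(
  commands=[
    {"x": 0.9, "y": 4, "z": 0, "ax": 0, "ay": 0, "az": 0, "fingers": 0},
    {"x": 0.9, "y": 4, "z": 0, "ax": 0, "ay": 0, "az": 0, "fingers": 0},
    {"x": 0.9, "y": 4, "z": 0, "ax": 0, "ay": 0, "az": 0, "fingers": 0},
    {"x": 0.9, "y": 4, "z": 0, "ax": 0, "ay": 0, "az": 0, "fingers": 0},
    {"x": 0.9, "y": 4, "z": 0, "ax": 0, "ay": 0, "az": 0, "fingers": 0},
  ],
)

```text
t: 55.75
eef_pos: [0.5492, -0.0265, 0.2374]
ee_rot: [0.995, -0.1, 0.0, -0.0]
wrist_force: [-0.1, 0.6, -4.2]
gripper_width: 0.0158
grip_force: 59.3
```

Call:
apply_moves(
  commands=[
    {"x": 0.9, "y": 4, "z": 0, "ax": 0, "ay": 0, "az": 0, "fingers": 0},
    {"x": 0.7, "y": 3, "z": 0, "ax": 0, "ay": 0, "az": 0, "fingers": 0},
    {"x": 0, "y": 1, "z": 0, "ax": 0, "ay": 0, "az": 0, "fingers": 0},
    {"x": 0, "y": 0, "z": 0, "ax": 0, "ay": 0, "az": 0, "fingers": 0},
    {"x": 0, "y": 0, "z": 0, "ax": 0, "ay": 0, "az": 0, "fingers": 0},
  ],
)

```text
t: 56.25
eef_pos: [0.549, -0.1045, 0.2372]
ee_rot: [0.995, -0.1, -0.0, -0.001]
wrist_force: [1.0, 0.1, -4.1]
gripper_width: 0.016
grip_force: 59.4
```

Run:
```python
from h import *
go(.5495,-.1062,.111,-11.5)
```

```text
t 56.25 at [ 0.549  -0.1045  0.2372] yaw -11.45 tilt [-0.01  0.12] az 0.05 x 0.09 y 0.16 z 12.62 F [ 1.   0.1 -4.1] w 0.0160 g 59.4
```

Call:
apply_moves(
  commands=[
    {"x": 0.1, "y": 0.1, "z": 2, "ax": 0, "ay": 0, "az": 0, "fingers": 0},
    {"x": 0, "y": 0, "z": 3, "ax": 0, "ay": 0, "az": 0, "fingers": 0},
    {"x": 0, "y": 0, "z": 3, "ax": 0, "ay": 0, "az": 0, "fingers": 0},
    {"x": 0, "y": 0, "z": 2, "ax": 0, "ay": 0, "az": 0, "fingers": 0},
    {"x": 0, "y": 0, "z": 1, "ax": 0, "ay": 0, "az": 0, "fingers": 0},
  ],
)

```text
t: 56.75
eef_pos: [0.549, -0.1043, 0.1253]
ee_rot: [0.995, -0.099, -0.002, -0.001]
wrist_force: [-0.5, 0.5, -5.2]
gripper_width: 0.0159
grip_force: 59.3
```

Call:
apply_moves(
  commands=[
    {"x": 0, "y": 0, "z": 0.5, "ax": 0, "ay": 0, "az": 0, "fingers": 0},
    {"x": 0, "y": 0, "z": 0.3, "ax": 0, "ay": 0, "az": 0, "fingers": 0},
    {"x": 0, "y": 0, "z": 0, "ax": 0, "ay": 0, "az": 0, "fingers": 0},
    {"x": 0, "y": 0, "z": 0, "ax": 0, "ay": 0, "az": 0, "fingers": 0},
    {"x": 0, "y": 0, "z": 0, "ax": 0, "ay": 0, "az": 0, "fingers": 0},
  ],
)

```text
t: 57.25
eef_pos: [0.5502, -0.1077, 0.1202]
ee_rot: [0.995, -0.101, 0.001, 0.0]
wrist_force: [0.4, 0.0, -4.2]
gripper_width: 0.0159
grip_force: 59.3
```

Run:
```python
from h import *
go(.5495,-.1062,.111,-11.5)
```

```text
t 57.25 at [ 0.5502 -0.1077  0.1202] yaw -11.59 tilt [ 0.1  -0.01] az -0.09 x -0.10 y -0.13 z 0.92 F [ 0.4  0.  -4.2] w 0.0159 g 59.3
```

Call:
apply_moves(
  commands=[
    {"x": 0, "y": -0.1, "z": 0.5, "ax": 0, "ay": 0, "az": 0, "fingers": 0},
    {"x": 0, "y": 0, "z": 0.2, "ax": 0, "ay": 0, "az": 0, "fingers": 0},
    {"x": 0, "y": 0, "z": 0.2, "ax": 0, "ay": 0, "az": 0, "fingers": 0},
    {"x": 0, "y": 0, "z": 0, "ax": 0, "ay": 0, "az": 0, "fingers": 0},
    {"x": 0, "y": 0, "z": 0, "ax": 0, "ay": 0, "az": 0, "fingers": 0},
  ],
)

```text
t: 57.75
eef_pos: [0.5494, -0.1068, 0.1112]
ee_rot: [0.995, -0.101, -0.0, 0.0]
wrist_force: [-3.9, 0.3, 6.2]
gripper_width: 0.0158
grip_force: 60.3
```

Run:
```python
from h import *
go(.5495,-.1062,.111,-11.5)
```

```text
t 57.75 at [ 0.5494 -0.1068  0.1112] yaw -11.60 tilt [-0.04 -0.  ] az -0.10 x 0.00 y -0.06 z 0.02 F [-3.9  0.3  6.2] w 0.0158 g 60.3
```

Seated. Now I'll release, rise clear and retreat towards the start side so the view is open.

Call:
apply_moves(
  commands=[
    {"x": 0, "y": 0, "z": 0, "ax": 0, "ay": 0, "az": 0, "fingers": 2},
    {"x": 0, "y": 0, "z": 0, "ax": 0, "ay": 0, "az": 0, "fingers": 4},
    {"x": 0, "y": 0, "z": 0, "ax": 0, "ay": 0, "az": 0, "fingers": 4},
    {"x": 0, "y": 0, "z": -1, "ax": 0, "ay": 0, "az": 0, "fingers": 4},
    {"x": 0, "y": 0, "z": -3, "ax": 0, "ay": 0, "az": 0, "fingers": 4},
  ],
)

```text
t: 58.25
eef_pos: [0.5482, -0.1061, 0.1488]
ee_rot: [0.995, -0.101, -0.003, -0.0]
wrist_force: [-0.9, -0.5, 1.1]
gripper_width: 0.0397
grip_force: 0.0
```

Call:
apply_moves(
  commands=[
    {"x": 0, "y": 0, "z": -4, "ax": 0, "ay": 0, "az": 0, "fingers": 4},
    {"x": 0, "y": 0, "z": -4, "ax": 0, "ay": 0, "az": 0, "fingers": 4},
    {"x": 0, "y": 0, "z": -2, "ax": 0, "ay": 0, "az": 0, "fingers": 4},
    {"x": 0, "y": -3, "z": 0, "ax": 0, "ay": 0, "az": 0, "fingers": 4},
    {"x": 0, "y": -4, "z": 0, "ax": 0, "ay": 0, "az": 0, "fingers": 4},
  ],
)

```text
t: 58.75
eef_pos: [0.5646, -0.0404, 0.2526]
ee_rot: [0.995, -0.104, 0.002, 0.001]
wrist_force: [0.6, 0.1, 0.3]
gripper_width: 0.0397
grip_force: 0.0
```

Call:
apply_moves(
  commands=[
    {"x": 0, "y": -5, "z": 0, "ax": 0, "ay": 0, "az": 0, "fingers": 4},
    {"x": 0, "y": -5, "z": 0, "ax": 0, "ay": 0, "az": 0, "fingers": 4},
    {"x": 0, "y": -5, "z": 0, "ax": 0, "ay": 0, "az": 0, "fingers": 4},
    {"x": 0, "y": -5, "z": 0, "ax": 0, "ay": 0, "az": 0, "fingers": 4},
    {"x": 0, "y": -5, "z": 0, "ax": 0, "ay": 0, "az": 0, "fingers": 4},
  ],
)

```text
t: 59.25
eef_pos: [0.6144, 0.209, 0.2513]
ee_rot: [0.995, -0.101, 0.001, -0.0]
wrist_force: [1.0, 0.5, -0.2]
gripper_width: 0.0401
grip_force: 0.0
```

Call:
apply_moves(
  commands=[
    {"x": 0, "y": -5, "z": 0, "ax": 0, "ay": 0, "az": 0, "fingers": 4},
    {"x": 0, "y": -3, "z": 0, "ax": 0, "ay": 0, "az": 0, "fingers": 4},
    {"x": 0, "y": 0, "z": 0, "ax": 0, "ay": 0, "az": 0, "fingers": 4},
    {"x": 0, "y": 0, "z": 0, "ax": 0, "ay": 0, "az": 0, "fingers": 4},
    {"x": 0, "y": 0, "z": 0, "ax": 0, "ay": 0, "az": 0, "fingers": 4},
  ],
)

```text
t: 59.75
eef_pos: [0.6307, 0.2831, 0.2508]
ee_rot: [0.995, -0.102, 0.0, 0.001]
wrist_force: [-0.5, -0.8, -0.2]
gripper_width: 0.0401
grip_force: 0.0
```

Run:
```python
from h import *
a,_=grab('top','z_top.png');b,_=grab('side','z_side.png')
p0=cv2.imread('pics/top0.png');f=lambda i,x0,y0,w,h,s:cv2.resize(i[y0:y0+h,x0:x0+w],None,fx=s,fy=s,interpolation=cv2.INTER_CUBIC)
A=a[:,:,::-1];B=b[:,:,::-1]
cv2.imwrite('pics/z.png',np.vstack([np.hstack([f(p0,200,90,200,150,2),f(A,200,90,200,150,2)]),np.hstack([f(B,150,70,200,150,2),f(cv2.imread('pics/side0.png'),150,70,200,150,2)])]))
d=np.abs(p0.astype(int)-A).sum(2);print('shackle/cheek diff',d[225:256,255:295].mean(),d[98:126,248:300].mean(),d[140:212,205:305].mean())
go(0,0,0)
```

```text
shackle/cheek diff 38.998387096774195 34.75892857142857 46.80013888888889
t 59.85 at [0.6308 0.2829 0.2509] yaw -11.76 tilt [ 0.05 -0.06] az 0.00 x -55.98 y 40.56 z 25.09 F [0.1 0.7 0.3] w 0.0401 g 0.0
```

View pics/z.png

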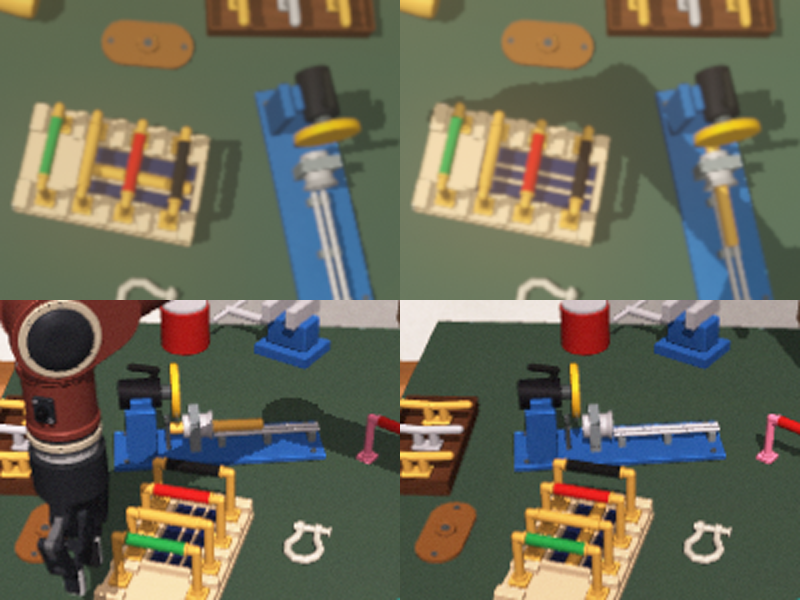

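All four handles match the "before" picture: brass (490,145), red (535,155), black (580,165) and green (450,145). The shackle and cheek plate have not moved, and the bar is through the tube at the stop. The arm is clear, so I'm handing in.

```bash
python3 -c "
from station import r
print(r.finish_job())"
```

```text
the job is handed in; nothing more can be done
None
```

I handed the job in at about 60 s of the 147 s allowed; no verdict came back, but by the last pictures the bar is through the guide tube with its end at the stop. The brass, red and black handles are upright in their own grooves, and the green handle, shackle and cheek plate look unmoved.

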